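Cast block out of the push-and-turn mould press and into the vice

TASK

Take the cast resin block out of the mould press and clamp it in the bench vice for trimming, keeping it upright and disturbing nothing else. Open the press by pushing its bar-handled closure down against the spring and turning it anticlockwise past the safety stop without forcing it, lift it off and leave it standing flat on the bench, then press the ejector lever right down so that the block rises far enough to be gripped by its long sides. Lift the block out and stand it on the bench, so that you can take it again by its ends and stand it on the two rails in the middle of the vice's open jaws with its long sides facing the jaws, then slide the moving jaw up until the block is held against the fixed jaw.

Things in the scene. Friction and masses are not known exactly. Their poses are not given: they have to be found in the camera images.
- mould_press: Mould press, bolted down. Origin on the bench under the axis of its well, z up. Grey base plate 138 (x) x 186 (y) x 12 mm, from y = -75 to 111 mm; ejector lever on the +y side reaches y = 152 mm. Two side walls carry an aluminium mould block 130 (x) x 92 (y) mm, flat top 120 mm above the bench, with a 65 (x) x 33 (y) mm well through it.
- keeper (a point): Middle of the underside (z = 137 mm) of the overhang of the steel keeper on the press's +x side, 49 mm off the axis; its twin is on the -x side. Keepers are 48 mm wide (y), 43 to 64 mm off the axis, tops at z = 150 mm. A locked lug lies under each. On the side where a lug leaves when the closure turns anticlockwise the overhang has a lip 5 mm deep, 16 to 24 mm off its middle: the safety stop.
- press_ring (a joint): Spring ring round the well (radius 36.5 to 42 mm) that pushes the closure up: 0 when locked, negative when pushed in (m), +0.002 with the closure off (ring top then 132 mm above the bench). The closure must be 5.5 to 10 mm down (10 mm: it rests on the mould top) to turn past the safety stop; about 4 N of hand force at first, 11 N at 10 mm.
- closure_grip (a point): Point in the black bar handle of the loose closure (0.3 kg), on its axis, 34 mm above its underside. Steel disc, radius 41, 10 mm thick; two lugs at +x and -x, 20 mm wide, reaching radius 51 mm; bar 74 (x) x 14 (y) mm, from 10 to 46 mm above the underside. Axes: x along bar and lugs, z up. Locked at first: x within 0.06 rad of the press's x. Flat on the bench: z = 34 mm.
- closure_top (a point): Top centre of the closure's bar, 46 mm above its underside. How it opens: pushed in, turn it anticlockwise seen from above (positive about z), 50 to 70 degrees from locked; its lugs are then free of the keepers and it lifts straight up; raise it 25 mm or more before moving sideways. Clockwise it meets a wall after a few degrees. Not pushed in, it stops at the lip after about 7 degrees.
- lever_pad (a point): Top centre of the black pad (30 x 34 mm) at the outer end of the ejector lever, on the press's +y side, about 131 mm from the axis of the press. At rest the lever slopes up and this point is 68 mm above the bench; pressed right down it is 23 mm above the bench, a few mm farther out.
- eject_lever (a joint): Ejector lever: 0 at rest (up), 0.62 rad pressed right down. Pressing takes about 8 N at the pad; friction keeps it where it is left. It drives a ram that pushes the block up through the bottom of the well, by 38 mm at full travel.
- block_center (a point): Centre (half-way up) of the loose amber cast resin block, 62 (x) x 30 (y) x 56 (z) mm, 0.12 kg. At first in the well, long side along the press's x, top 2 mm below the mould top. Ejected, its top is at z = 156 mm, 6 mm above the keepers that flank its ends: grip it by its long sides, raise it 55 mm to clear them. Centre on the bench: z = 28 mm; on the vice rails: 48 mm.
- bench_vice: Small black machine vice, bolted down: 247 mm long along its y (-124 to 124 mm, handle at -y), 80 mm wide, 52 mm high; origin on the bench. Fixed jaw at +y; the moving jaw slides along y on two rails, tops 20 mm above the bench. Jaws 56 mm wide (x), tops 47 mm above the bench. A pillar 52 mm high stands at y = -16 to 6 mm, a release button at x = -40 to -29 mm beside it.
- vice_fixed_jaw (a point): Point on the face of the fixed jaw, at the middle of its width and at the height of the rail tops (20 mm). Axes as the vice's: +y into the fixed jaw; the gap between the jaws lies on the -y side of this point.
- vice_jaw_grip (a point): Point in the slim rear part of the moving jaw, 36 mm above the bench, at mid-width. This part is 40 mm wide (x), 20 mm long (y), 22 to 46 mm above the bench, and can be pinched across x from above. The jaw's face is 31.7 mm ahead (+y) of the point; its full 58 mm width begins 9 mm ahead. Axes as the vice's.
- bench_vice_jaw (a joint): Opening between the vice's jaws in m: 0 shut, 0.039 to 0.042 at first, 0.030 when they touch both long sides of the block. The quick release is set: the moving jaw slides along the vice's y with about 6 N and stays where it is left; the spindle handle does not turn.
- beaker_point (a point): Bystander: clear glass beaker, 44 mm across, 42 mm high. Point half-way up. Leave it alone.
- bottle_point (a point): Bystander: white plastic squeeze bottle with a pointed nozzle, 45 mm across, 136 mm high. Point half-way up. Leave it alone.
- mortar_point (a point): Bystander: small porcelain mortar, 53 mm across, 32 mm high. Point half-way up. Leave it alone.
- dish_point (a point): Bystander: glass dish, 72 mm across, 13 mm high. Point half-way up. Leave it alone. (The bench between press and vice is free from its front edge at x = 0.38 m to x = 0.57 m; a low fixture and the instrument stand behind that.)

How it is judged:
On the way, in this order (a step that is already met when the one before it is completed fails the run):
1. the closure has been pushed in, turned out from under its keepers and lifted: its point is more than 178 mm above the press's foot (z of closure_grip in the frame of mould_press above 0.178 m), for 0.1 s.
2. the ejector lever is pressed down (over 0.56 rad) and the block has risen in the well (value of joint eject_lever above 0.56 rad and z of block_center in the frame of mould_press above 0.12 m), for 0.1 s.
3. the block stands upright on the bench, let go (height (world z) of block_center between 0.023 and 0.033 m and angle between block_center's own z axis and vertical below 0.1 rad and contact force between the fingers and block below 0.1 N), for 0.2 s.
At the end, for the whole second after the job is handed in: Block upright on the vice rails (centre 24 to 34 mm over them), within 18 mm of the jaws' middle, 10 to 20 mm from the fixed jaw face, aligned within 0.12 rad, jaws closed on it (opening 27 to 32.5 mm); closure flat on the bench (point 27 to 41 mm high, tilt under 0.12 rad); both at rest (z of block_center in the frame of vice_fixed_jaw between 0.024 and 0.034 m and x of block_center in the frame of vice_fixed_jaw between -0.018 and 0.018 m and y of block_center in the frame of vice_fixed_jaw between -0.02 and -0.01 m and angle between the x axis of block_center and the x axis of vice_fixed_jaw, either way round below 0.12 rad and angle between block_center's own z axis and vertical below 0.1 rad and value of joint bench_vice_jaw between 0.027 and 0.0325 m and linear speed of each of block, closure below 0.02 m/s and height (world z) of closure_grip between 0.027 and 0.041 m and angle between closure_grip's own z axis and vertical below 0.12 rad); the robot touches nothing.
It fails at once if the closure is forced: over 90 N between closure and press (contact force between closure and mould_press above 90 N).
It fails at once if a bystander (beaker, squeeze bottle, mortar, dish) is moved more than 20 mm (distance of any of beaker_point, bottle_point, mortar_point, dish_point from where it was at the start of the episode above 0.02 m).
It fails at once if the block is tipped over (more than 0.6 rad) (angle between block_center's own z axis and vertical above 0.6 rad).
It also fails if it takes over 72 s, if anything falls off the work surface, if the arm or the gripper's body presses on something with over 40 N, if the wrist force passes 120 N, or if a joint passes its speed limit or range.

ROBOT

A 6-joint arm with a two-finger parallel gripper is mounted at the origin on a cart in front of the work surface, level with it; the furniture and walls round the work are solid. World frame = base frame: x ahead of the robot, y to its left, z up, the work surface at z = 0. Lengths are in m, angles in rad, forces in N, time in s.
With the tool pointing down it reaches from about 0.35 to 0.975 m from the base axis. Payload 4.9 kg.
Tool frame: the origin (TCP) lies at the very end of the fingers, on their centre line; the grasp point (between the pads) lies 19 mm behind it; x points along the fingers, z is the direction in which the jaws open and shut, and the axes are right-handed (so a half turn about x gives the same grasp; the last joint's range is limited). The gripper opens to 85 mm and grips with 20 to 120 N. Pads are 22 mm wide; open, the fingers measure 114 mm over their backs; the gripper's body (76 mm by 85 mm) begins 54 mm behind the grasp point. The pads swing forward as they close: fully open they stand 13 mm farther back than shut.
Start: joints at [-0.119, 0.053, 1.613, -0, 1.476, -0.119], TCP at [0.625, 0, 0.231] pointing down, gripper open.
Joint ranges: [-3.01, 3.01], [-1.01, 2.22], [0.06, 2.58], [-1.02, 4.17], [0.09, 2.62], [-3.14, 3.14]. Speed limits (rad/s): [2.57, 2.57, 3.14, 3.14, 3.14, 3.14].

INTERFACE

Orientations are given as a unit quaternion [w, x, y, z].
In Python, from plant import manip, viewer gives the robot as it stands.
- The arm moves only by the shell command python3 -m inch 'ROWS'. ROWS is JSON, a list of rows, each an object with "fingers": the opening, from -1 (shut) to 1 (fully open), so that 0 is half open; "delta_pos": the shift along the tool's x, y, z in cm, a list of three; "twist": the turn, a rotation vector about the tool's x, y, z in degrees, a list of three. A call has 1 to 5 rows; each row shifts and turns the commanded pose from where the row before left it, along the tool's axes as they then stand; what a row does not reach is not made up. A row lasts 1/8 s, in which the tool goes at most 62.5 mm and 10.7 degrees, less where a joint would pass 70% of its speed; a pose out of reach is approached as far as the arm can. A call is refused whole if a number of a shift passes 6.25 or a number of a turn 10.7, either way. A call with a gripper value outside its range is refused whole. The fingers move at their own pace and stop on an object; the grip force is fixed at half the most. Time passes only in rows, so rows that do not move let the fingers close. It gives the time, the measured TCP pose, the force and the opening at its end, in the units of the state.
- manip.state(): the state, without advancing time (a new reading comes with each control period).
- viewer.grab_frame(name): name is "scene" or "side" or "wrist"; returns a dict with "pixels" (384x512x3 uint8, blue, green, red), "range_z" (384x512 float32, m along the optical axis (not along the pixel's ray), 0 where there is no reading), "K" (3x3 intrinsics, pixels), "k1" (the pictures are not rectified: a ray, as slopes to the right and down, at radius r is drawn at 1 + k1 r^2 times it, then the intrinsics apply), "pose" (4x4, takes a point from camera to world coordinates). Camera axes: x right, y down, z forward; pixel columns grow to the right and rows downward; lengths in m; the calibration is good to about 2 mm. A picture is of the moment at which its call begins.
- manip.job_done(): hands the job in, once; it reports no verdict.
The state is a dict: "time": time; "joint_pos": joint angles; "joint_vel": joint speeds; "joint_efforts": joint torques, N m; "tool_pos": TCP position; "tool_rot": TCP orientation; "contact_force": force on the tool from outside, world axes, zero at the start; "ft_torque": the same for the moment, N m; "gripper_width": opening from 0.0 (shut) to 1.0 (fully open).
Only numpy, scipy, OpenCV 4.12 (cv2) and the standard library are available. Lean on these libraries where they do the work, as an engineer would, in place of code of your own. Each camera call takes 0.05 s, during which the arm holds its last target.

## Working session

There is one attempt and no reset: what is moved stays moved. The work goes in short steps, Python scripts to look and compute and a shell command to move; the robot and the scene stay as the last step left them, time stands still between calls to the robot, and variables do not carry over. Pictures are saved under pics/ and viewed, and the job is handed in when it is done.

```bash
ls; mkdir -p pics
cat > h.py <<'E'
import numpy as np, cv2
from plant import manip, viewer
from scipy.spatial.transform import Rotation as R
def grab(n,tag):
    f=viewer.grab_frame(n); cv2.imwrite(f'pics/{tag}.png',f['pixels']); np.savez(f'pics/{tag}.npz',**{k:np.array(v) for k,v in f.items()}); return f
def load(tag): return dict(np.load(f'pics/{tag}.npz'))
def cloud(f):
    h,w=f['range_z'].shape; u,v=np.meshgrid(np.arange(w),np.arange(h))
    K=f['K']; p=np.stack([u,v],-1).reshape(-1,1,2).astype(float)
    x=cv2.undistortPoints(p,K,np.array([float(f['k1']),0,0,0,0.])).reshape(h,w,2)
    z=f['range_z']; P=np.stack([x[...,0]*z,x[...,1]*z,z],-1)
    W=P@f['pose'][:3,:3].T+f['pose'][:3,3]; W[z<=0]=np.nan; return W
def proj(f,X):
    T=np.linalg.inv(f['pose']); c=np.atleast_2d(X)@T[:3,:3].T+T[:3,3]
    s=c[:,:2]/c[:,2:]; r=(s**2).sum(1,keepdims=True); s=s*(1+float(f['k1'])*r)
    return s*[f['K'][0,0],f['K'][1,1]]+f['K'][:2,2]
def st():
    s=manip.state(); r=R.from_quat(np.roll(s['tool_rot'],-1)).as_matrix()
    print('t',s['time'],'p',np.round(s['tool_pos'],4),'F',np.round(s['contact_force'],1),'w',round(float(s['gripper_width']),3),'q',np.round(s['joint_pos'],3)); print(np.round(r,3)); return s,r
E
python3 - <<'E'
from h import *
st()
for n in ['scene','side','wrist']:
    f=grab(n,n+'0'); print(n,f['K'].round(1).tolist(),f['k1'],f['pose'].round(3).tolist())
E
```

```text
pics
t 0.0 p [6.244e-01 1.000e-04 2.300e-01] F [0.1 0.9 0.1] w 0.999 q [-0.119  0.053  1.614 -0.     1.476 -0.119]
[[-0.002  0.     1.   ]
 [ 0.     1.    -0.   ]
 [-1.     0.    -0.002]]
scene [[358.1, 0.0, 258.2], [0.0, 358.1, 195.0], [0.0, 0.0, 1.0]] -0.058424478235793345 [[0.764, -0.431, 0.481, -0.088], [-0.645, -0.511, 0.568, -0.698], [0.001, -0.744, -0.668, 1.008], [0.0, 0.0, 0.0, 1.0]]
side [[356.4, 0.0, 252.4], [0.0, 356.4, 191.0], [0.0, 0.0, 1.0]] -0.05870210876042672 [[-0.745, -0.3, 0.596, -0.179], [-0.667, 0.35, -0.658, 0.852], [-0.011, -0.887, -0.461, 0.705], [0.0, 0.0, 0.0, 1.0]]
wrist [[281.5, 0.0, 252.8], [0.0, 281.5, 185.6], [0.0, 0.0, 1.0]] -0.05684957438579993 [[1.0, 0.001, -0.001, 0.625], [0.0, -0.963, -0.268, 0.068], [-0.001, 0.268, -0.963, 0.372], [0.0, 0.0, 0.0, 1.0]]
```

View pics/scene0.png

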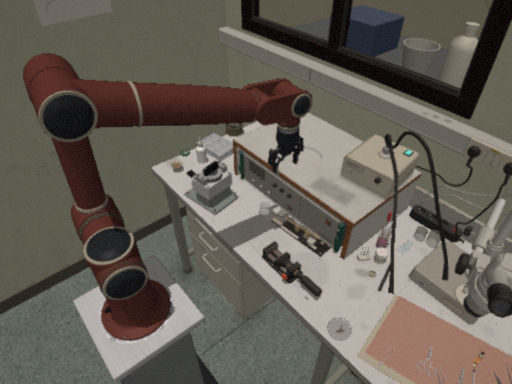

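View pics/side0.png

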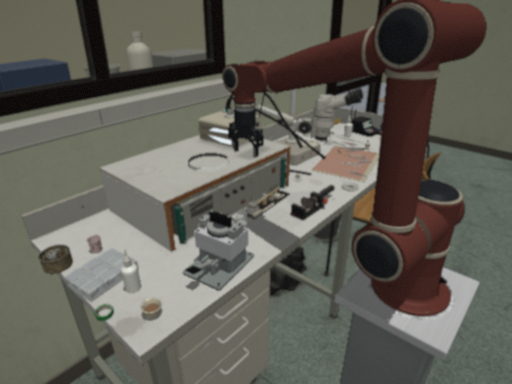

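View pics/wrist0.png

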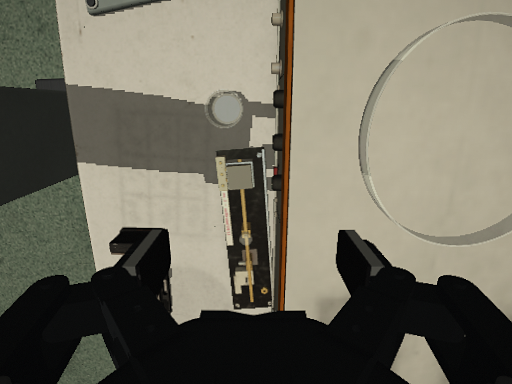

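The scene view shows the press at about (212,185), the vice at about (290,272) and the beaker at about (265,208). The bottle is at (200,155) and the dish at (340,328). In the side view the press is at (220,245).

Run:
```python
from h import *
for t in ['scene0','side0']:
    f=load(t); W=cloud(f); 
    im=f['pixels']
    pts={'scene0':{'press':(212,185),'vice':(290,272),'beaker':(265,208),'bottle':(200,155),'mortar':(177,166),'dish':(340,328),'instr':(270,150)},'side0':{'press':(220,245),'vice':(315,203),'bottle':(130,275),'mortar':(151,308),'barT':(220,220),'dish':(350,186),'bench':(240,290)}}[t]
    for k,(u,v) in pts.items(): print(t,k,W[v,u].round(3))
    z=W[...,2]; print('bench z',np.nanmedian(z[(abs(z)<.02)]))
# crops
f=load('scene0'); cv2.imwrite('pics/c1.png',cv2.resize(f['pixels'][140:220,165:265],None,fx=7,fy=7,interpolation=cv2.INTER_CUBIC)[:600])
f=load('scene0'); cv2.imwrite('pics/c2.png',cv2.resize(f['pixels'][235:305,250:340],None,fx=8,fy=8,interpolation=cv2.INTER_CUBIC))
f=load('side0'); cv2.imwrite('pics/c3.png',cv2.resize(f['pixels'][200:290,170:270],None,fx=6.5,fy=6.5,interpolation=cv2.INTER_CUBIC))
# heightmap cluster fits: merge cloud
C=np.concatenate([cloud(load(t)).reshape(-1,3) for t in ['scene0','side0']]); C=C[~np.isnan(C[:,0])]
m=(C[:,0]>.35)&(C[:,0]<.65)&(C[:,1]>-.3)&(C[:,1]<.6)&(C[:,2]>.01)&(C[:,2]<.25)
C=C[m]; 
img=np.zeros((450,150,3),np.uint8)
for p in C[np.argsort(C[:,2])]:
    i=int((.6-p[1])/.002); j=int((p[0]-.35)/.002)
    if 0<=i<450 and 0<=j<150: img[i,j]=cv2.applyColorMap(np.uint8([[int(min(255,p[2]*1400))]]),cv2.COLORMAP_JET)[0,0]
cv2.imwrite('pics/hm.png',cv2.resize(cv2.rotate(img,cv2.ROTATE_90_CLOCKWISE),(800,267),interpolation=0))
```

```text
scene0 press [0.451 0.212 0.123]
scene0 vice [ 0.441 -0.234  0.048]
scene0 beaker [0.581 0.051 0.04 ]
scene0 bottle [0.574 0.497 0.051]
scene0 mortar [0.471 0.539 0.014]
scene0 dish [ 0.436 -0.458  0.007]
scene0 instr [0.558 0.006 0.346]
bench z 0.00124698957512126
side0 press [0.445 0.303 0.105]
side0 vice [ 0.433 -0.176  0.042]
side0 bottle [0.57  0.524 0.066]
side0 mortar [0.468 0.534 0.02 ]
side0 barT [0.478 0.268 0.158]
side0 dish [ 0.436 -0.465  0.002]
side0 bench [ 0.38   0.295 -0.03 ]
bench z 0.001605428994260305
```

View pics/c1.png

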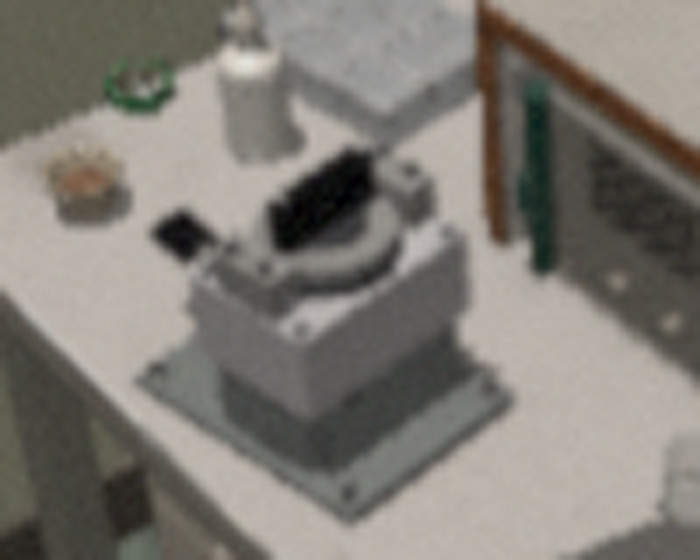

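View pics/c2.png

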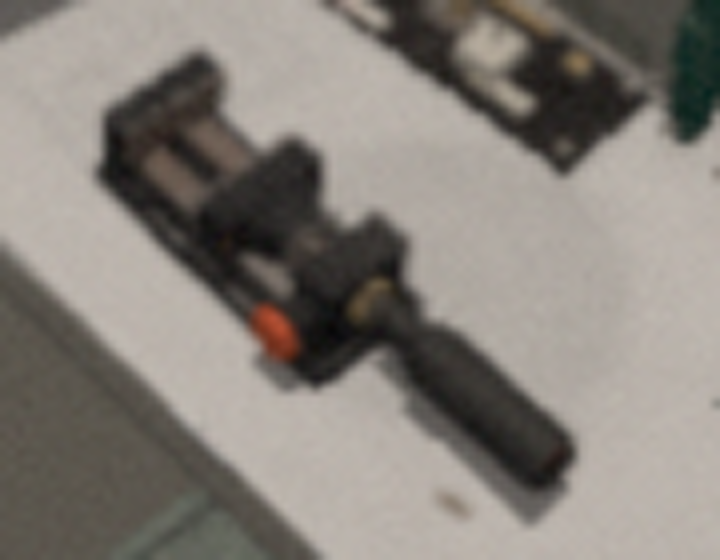

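View pics/c3.png

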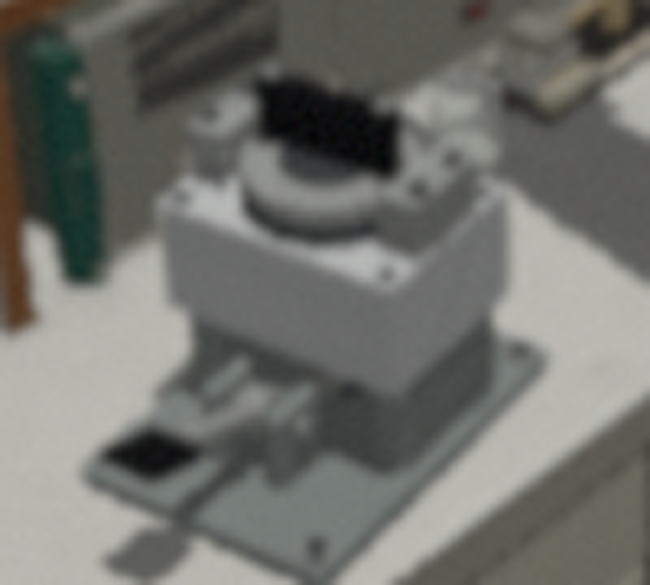

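View pics/hm.png

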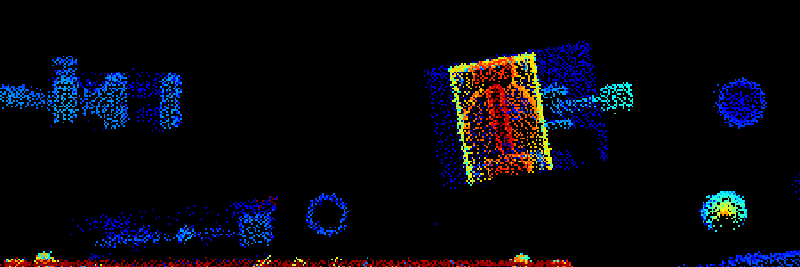

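The press sits near (0.48, 0.26) with a yaw of about +10°. I'll move over it and look with the wrist camera.

```bash
python3 -m inch '[{"fingers":1,"delta_pos":[-2,5.2,-2.8],"twist":[0,0,0]},{"fingers":1,"delta_pos":[-2,5.2,-2.8],"twist":[0,0,0]},{"fingers":1,"delta_pos":[-2,5.2,-2.8],"twist":[0,0,0]},{"fingers":1,"delta_pos":[-2,5.2,-2.8],"twist":[0,0,0]},{"fingers":1,"delta_pos":[-2,4.2,-2.8],"twist":[0,0,0]}]'
python3 -m inch '[{"fingers":1,"delta_pos":[0,0,0],"twist":[10,0,0]},{"fingers":1,"delta_pos":[0,0,0],"twist":[10,0,0]},{"fingers":1,"delta_pos":[0,0,0],"twist":[10,0,0]},{"fingers":1,"delta_pos":[0,0,0],"twist":[10,0,0]},{"fingers":1,"delta_pos":[0,0,0],"twist":[0,0,0]}]'
python3 - <<'E'
from h import *
st(); grab('wrist','w1')
E
```

```text
time: 0.78
tool_pos: [0.4836, 0.2516, 0.3316]
tool_rot: [0.707, -0.0, 0.707, 0.0]
contact_force: [1.2, 1.2, -0.3]
gripper_width: 0.999
time: 1.4
tool_pos: [0.4848, 0.25, 0.3309]
tool_rot: [0.665, 0.241, 0.665, -0.241]
contact_force: [0.3, 0.1, -0.7]
gripper_width: 1.003
t 1.4 p [0.4848 0.25   0.3309] F [ 0.3  0.1 -0.7] w 1.003 q [ 0.34  -0.177  1.669 -0.     1.65   1.036]
[[-0.001  0.641  0.767]
 [-0.     0.767 -0.641]
 [-1.    -0.001 -0.   ]]
```

View pics/w1.png

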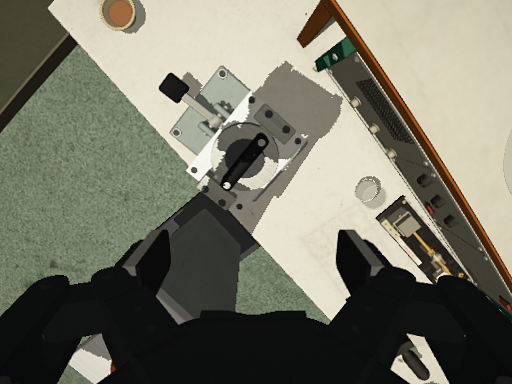

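The wrist view shows the closure bar from (226,186) to (263,141), the mould top around it, and the lever pad at (173,88). I'll measure these from depth.

Run:
```python
from h import *
f=load('w1'); W=cloud(f); P=W.reshape(-1,3); im=f['pixels'].reshape(-1,3).astype(int)
near=(np.hypot(P[:,0]-.483,P[:,1]-.2625)<.16)
def rect(m,name):
    q=P[m][:,:2].astype(np.float32); r=cv2.minAreaRect(q); print(name,m.sum(),'c',np.round(r[0],4),'size',np.round(r[1],4),'ang',round(r[2],1),'z',np.median(P[m][:,2]).round(4)); print(np.round(cv2.boxPoints(r),4).tolist())
rect(near&(P[:,2]>.163)&(P[:,2]<.19),'bar')
rect(near&(P[:,2]>.112)&(P[:,2]<.127),'mouldtop')
rect(near&(P[:,2]>.145)&(P[:,2]<.156),'keepers')
m=near&(P[:,2]>.055)&(P[:,2]<.08)&(im.sum(1)<120)&(P[:,1]>.34); rect(m,'pad')
rect(near&(P[:,2]>.007)&(P[:,2]<.017),'base')
z=P[:,2]; print('bench',np.nanmedian(z[abs(z)<.01]))
cv2.imwrite('pics/c4.png',cv2.resize(f['pixels'][60:230,150:320],None,fx=3.5,fy=3.5,interpolation=cv2.INTER_CUBIC))
inst=(P[:,0]>.66)&(P[:,0]<.8)&(P[:,2]>.05); print('instr z',np.nanmedian(P[inst][:,2]),P[inst].min(0))
```

```text
bar 882 c [0.483  0.2634] size [0.074  0.0141] ang 11.1 z 0.1746
[[0.4453999996185303, 0.2632000148296356], [0.4481000006198883, 0.24940000474452972], [0.5206999778747559, 0.2635999917984009], [0.5180000066757202, 0.2773999869823456]]
mouldtop 2362 c [0.5294 0.2711] size [0.2251 0.0926] ang 9.6 z 0.1192
[[0.4106999933719635, 0.29789999127388], [0.4262000024318695, 0.20659999549388885], [0.6481000185012817, 0.2442999929189682], [0.6326000094413757, 0.33570000529289246]]
keepers 1517 c [0.4832 0.2635] size [0.128  0.0483] ang 9.4 z 0.1491
[[0.41609999537467957, 0.2768999934196472], [0.42399999499320984, 0.22920000553131104], [0.5503000020980835, 0.2500999867916107], [0.5424000024795532, 0.2976999878883362]]
pad 499 c [0.4617 0.3924] size [0.029  0.0313] ang 11.1 z 0.0673
[[0.44449999928474426, 0.4050000011920929], [0.4505000114440918, 0.3741999864578247], [0.4790000021457672, 0.3797999918460846], [0.47290000319480896, 0.4106000065803528]]
base 2708 c [0.5249 0.2887] size [0.2265 0.1858] ang 9.6 z 0.0111
[[0.3977000117301941, 0.3614000082015991], [0.4287000000476837, 0.17820000648498535], [0.6520000100135803, 0.2159000039100647], [0.6211000084877014, 0.39910000562667847]]
bench -0.0007444136762636555
instr z 0.1843021059343391 [ 0.66000137 -0.03264795  0.05016162]
```

View pics/c4.png

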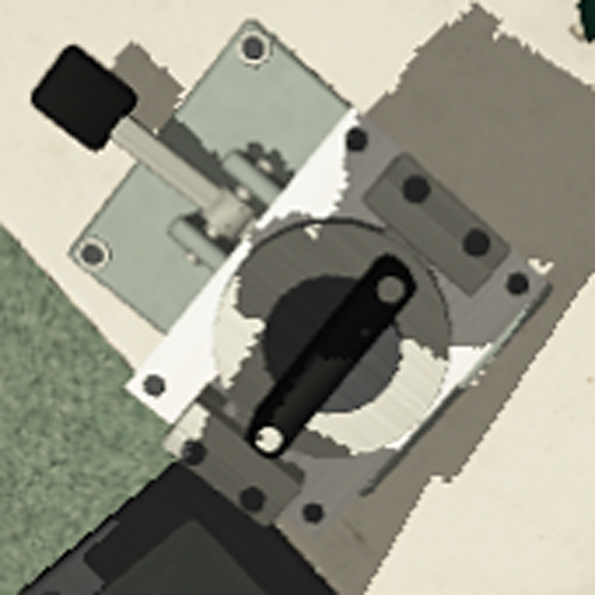

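```bash
python3 -m inch '[{"fingers":1,"delta_pos":[0,0,0],"twist":[9.75,0,0]},{"fingers":1,"delta_pos":[0,0,0],"twist":[9.75,0,0]},{"fingers":1,"delta_pos":[0,0,0],"twist":[9.75,0,0]},{"fingers":1,"delta_pos":[0,0,0],"twist":[9.75,0,0]},{"fingers":1,"delta_pos":[4,0.08,-1.35],"twist":[0,0,0]}]'
python3 -m inch '[{"fingers":0.3,"delta_pos":[3,0,0],"twist":[0,0,0]},{"fingers":0.3,"delta_pos":[0,0,0],"twist":[0,0,0]}]'
python3 - <<'E'
from h import *
st(); grab('wrist','w2')
E
```

```text
time: 2.08
tool_pos: [0.4852, 0.2638, 0.2951]
tool_rot: [0.547, 0.452, 0.544, -0.447]
contact_force: [0.3, 0.0, -0.4]
gripper_width: 1.004
time: 2.33
tool_pos: [0.4816, 0.2628, 0.258]
tool_rot: [0.545, 0.447, 0.547, -0.451]
contact_force: [0.6, 0.4, 0.2]
gripper_width: 0.649
t 2.325 p [0.4816 0.2628 0.258 ] F [0.6 0.4 0.2] w 0.649 q [ 0.364 -0.14   1.756 -0.     1.533  1.741]
[[-0.006  0.981  0.193]
 [-0.002  0.193 -0.981]
 [-1.    -0.006  0.001]]
```

View pics/w2.png

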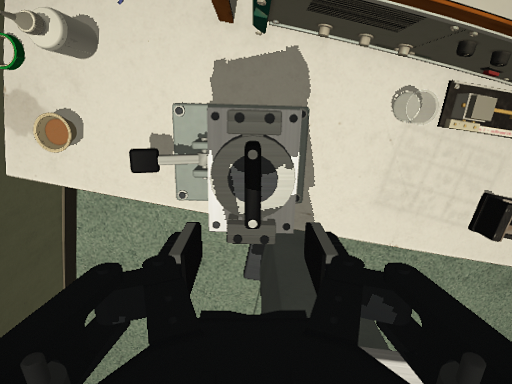

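The bar is vertical in the picture at column 252, centred between the fingers, so I'll descend.

```bash
python3 - <<'E'
from h import *
f=load('w2'); P=cloud(f).reshape(-1,3); m=(P[:,2]>.163)&(P[:,2]<.19)&(np.hypot(P[:,0]-.483,P[:,1]-.2625)<.06)
r=cv2.minAreaRect(P[m][:,:2].astype(np.float32)); print(r,np.median(P[m][:,2])); st()
E
python3 -m inch '[{"fingers":0.3,"delta_pos":[3,0.1,0],"twist":[0,0,0]},{"fingers":0.3,"delta_pos":[3,0,0],"twist":[0,0,0]},{"fingers":0.3,"delta_pos":[3,0,0],"twist":[0,0,0]},{"fingers":0.3,"delta_pos":[1,0,0],"twist":[0,0,0]},{"fingers":0.3,"delta_pos":[0,0,0],"twist":[0,0,0]}]'
```

```text
((0.4838692247867584, 0.2632738947868347), (0.07317608594894409, 0.01394728384912014), 10.813377380371094) 0.17465687550822862
t 2.375 p [0.4827 0.2632 0.2604] F [-0.3 -0.3  0.7] w 0.645 q [ 0.364 -0.141  1.753  0.     1.533  1.741]
[[-0.002  0.981  0.192]
 [-0.001  0.192 -0.981]
 [-1.    -0.002  0.   ]]
time: 3.0
tool_pos: [0.4848, 0.2637, 0.1624]
tool_rot: [0.546, 0.45, 0.546, -0.449]
contact_force: [-0.1, -0.4, 0.5]
gripper_width: 0.653
```

```bash
python3 -m inch '[{"fingers":0.3,"delta_pos":[1.5,-0.1,0],"twist":[0,0,0]},{"fingers":-1,"delta_pos":[0,0,0],"twist":[0,0,0]},{"fingers":-1,"delta_pos":[0,0,0],"twist":[0,0,0]},{"fingers":-1,"delta_pos":[0,0,0],"twist":[0,0,0]},{"fingers":-1,"delta_pos":[0,0,0],"twist":[0,0,0]}]'
python3 -m inch '[{"fingers":-1,"delta_pos":[0,0,0],"twist":[0,0,0]}]'
python3 -c "from h import *;st();grab('wrist','w3')"
```

```text
time: 3.62
tool_pos: [0.4834, 0.2636, 0.1469]
tool_rot: [0.546, 0.45, 0.546, -0.45]
contact_force: [0.3, 0.3, 1.5]
gripper_width: 0.153
time: 3.75
tool_pos: [0.4834, 0.2636, 0.1469]
tool_rot: [0.546, 0.45, 0.546, -0.45]
contact_force: [-1.6, -0.2, 3.4]
gripper_width: 0.152
t 3.75 p [0.4834 0.2636 0.1469] F [-1.6 -0.2  3.4] w 0.152 q [ 0.364 -0.058  1.867  0.     1.331  1.743]
[[ 0.001  0.982  0.191]
 [ 0.     0.191 -0.982]
 [-1.     0.001 -0.   ]]
```

View pics/w3.png

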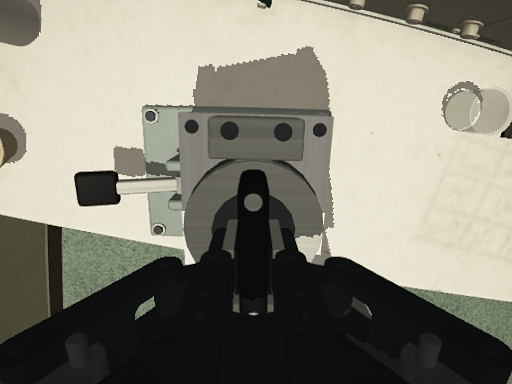

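The fingers hold the bar at (253,240) with a width of 0.152 (about 13 mm). Next I'll push it down in steps.

```bash
python3 -m inch '[{"fingers":-1,"delta_pos":[0.4,0,0],"twist":[0,0,0]},{"fingers":-1,"delta_pos":[0.4,0,0],"twist":[0,0,0]},{"fingers":-1,"delta_pos":[0,0,0],"twist":[0,0,0]},{"fingers":-1,"delta_pos":[0,0,0],"twist":[0,0,0]}]'
```

```text
time: 4.3
tool_pos: [0.4835, 0.2636, 0.1398]
tool_rot: [0.546, 0.45, 0.546, -0.45]
contact_force: [-4.5, -0.8, 9.5]
gripper_width: 0.155
```

```bash
python3 -m inch '[{"fingers":-1,"delta_pos":[0.1,0,0],"twist":[-4,0,0]},{"fingers":-1,"delta_pos":[0,0,0],"twist":[-5,0,0]},{"fingers":-1,"delta_pos":[0,0,0],"twist":[-5,0,0]},{"fingers":-1,"delta_pos":[0,0,0],"twist":[0,0,0]}]'
python3 -c "from h import *;s,r=st();print(s['ft_torque'])"
```

```text
time: 4.8
tool_pos: [0.4847, 0.2639, 0.1397]
tool_rot: [0.597, 0.381, 0.596, -0.379]
contact_force: [-1.0, -0.5, 8.9]
gripper_width: 0.152
t 4.8 p [0.4847 0.2639 0.1397] F [-1.  -0.5  8.9] w 0.152 q [ 0.364 -0.049  1.872 -0.     1.315  1.498]
[[ 0.004  0.906  0.423]
 [ 0.001  0.423 -0.906]
 [-1.     0.004  0.   ]]
[-0.08702521  0.33637114  0.10857816]
```

```bash
python3 -m inch '[{"fingers":-1,"delta_pos":[0,0,0],"twist":[-9,0,0]},{"fingers":-1,"delta_pos":[0,0,0],"twist":[-9,0,0]},{"fingers":-1,"delta_pos":[0,0,0],"twist":[-9,0,0]},{"fingers":-1,"delta_pos":[0,0,0],"twist":[-9,0,0]},{"fingers":-1,"delta_pos":[0,0,0],"twist":[-9,0,0]}]'
python3 -m inch '[{"fingers":-1,"delta_pos":[0,0,0],"twist":[0,0,0]}]'
python3 -c "from h import *;s,r=st();print(s['ft_torque']);grab('wrist','w4')"
```

```text
time: 5.42
tool_pos: [0.4849, 0.2641, 0.1398]
tool_rot: [0.698, 0.122, 0.695, -0.12]
contact_force: [0.2, -0.7, 9.7]
gripper_width: 0.153
time: 5.55
tool_pos: [0.485, 0.2641, 0.1399]
tool_rot: [0.698, 0.123, 0.695, -0.121]
contact_force: [0.5, 0.6, 9.1]
gripper_width: 0.151
t 5.55 p [0.485  0.2641 0.1399] F [0.5 0.6 9.1] w 0.151 q [ 0.364 -0.049  1.872  0.     1.314  0.712]
[[ 0.005  0.341  0.94 ]
 [ 0.002  0.94  -0.341]
 [-1.     0.003  0.004]]
[-0.04775467  0.14970529  0.22283931]
```

View pics/w4.png

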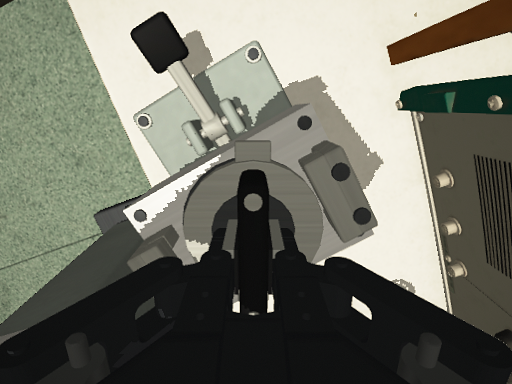

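The lug is visible at (253,150), clear of both keepers, so I'll lift straight up.

```bash
python3 -m inch '[{"fingers":-1,"delta_pos":[-1.5,0,0],"twist":[0,0,0]},{"fingers":-1,"delta_pos":[-2.5,0,0],"twist":[0,0,0]},{"fingers":-1,"delta_pos":[-3,0,0],"twist":[0,0,0]},{"fingers":-1,"delta_pos":[-1,0,0],"twist":[0,0,0]},{"fingers":-1,"delta_pos":[0,0,0],"twist":[0,0,0]}]'
python3 -c "from h import *;s,r=st();grab('side','s1');f=grab('wrist','w5')"
```

```text
time: 6.22
tool_pos: [0.4831, 0.2633, 0.217]
tool_rot: [0.696, 0.123, 0.696, -0.123]
contact_force: [1.4, -0.5, -2.9]
gripper_width: 0.15
t 6.225 p [0.4831 0.2633 0.217 ] F [ 1.4 -0.5 -2.9] w 0.15 q [ 0.364 -0.117  1.803 -0.     1.456  0.713]
[[-0.     0.342  0.94 ]
 [-0.     0.94  -0.342]
 [-1.    -0.    -0.   ]]
```

View pics/s1.png

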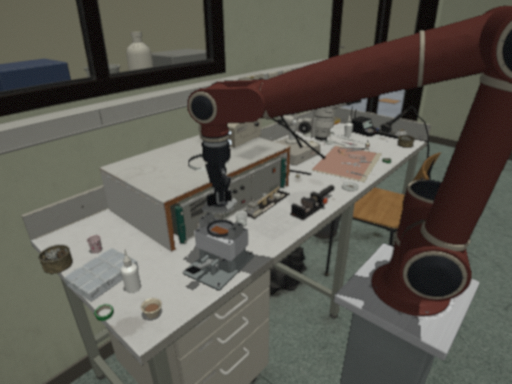

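The closure is off and hanging from the gripper, and the amber block shows in the well at (220,229). I'll carry the closure to (0.47, 0.12).

```bash
python3 -m inch '[{"fingers":-1,"delta_pos":[0,-4,1],"twist":[0,0,0]},{"fingers":-1,"delta_pos":[0,-5,1.25],"twist":[0,0,0]},{"fingers":-1,"delta_pos":[0,-5,1.25],"twist":[0,0,0]},{"fingers":-1,"delta_pos":[4,0,0],"twist":[0,0,0]},{"fingers":-1,"delta_pos":[5,0,0],"twist":[0,0,0]}]'
python3 -m inch '[{"fingers":-1,"delta_pos":[5,0,0],"twist":[0,0,0]},{"fingers":-1,"delta_pos":[3,0,0],"twist":[0,0,0]},{"fingers":-1,"delta_pos":[0,0,0],"twist":[0,0,0]}]'
```

```text
time: 6.95
tool_pos: [0.4685, 0.1191, 0.1263]
tool_rot: [0.697, 0.124, 0.696, -0.123]
contact_force: [0.1, 0.5, -3.4]
gripper_width: 0.154
time: 7.32
tool_pos: [0.4642, 0.1195, 0.043]
tool_rot: [0.693, 0.122, 0.7, -0.124]
contact_force: [-0.3, -0.8, -1.9]
gripper_width: 0.155
```

```bash
python3 -c "from h import *;s,r=st();grab('wrist','w6')"
```

```text
t 7.325 p [0.4642 0.1195 0.043 ] F [-0.3 -0.8 -1.9] w 0.155 q [ 0.096 -0.092  2.09  -0.     1.152  0.446]
[[-0.01   0.342  0.94 ]
 [-0.001  0.94  -0.342]
 [-1.    -0.004 -0.009]]
```

View pics/w6.png

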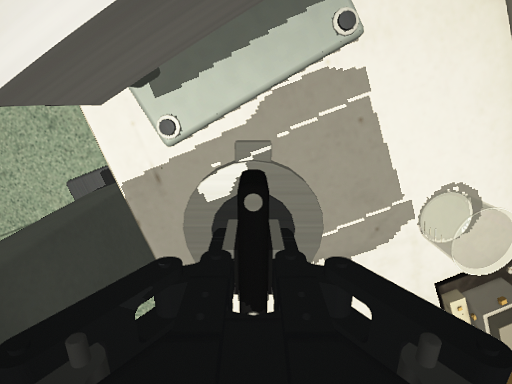

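The area is clear: the beaker is at (460,225), well away. I'll lower the closure onto the bench.

```bash
python3 -m inch '[{"fingers":-1,"delta_pos":[0.8,0,0],"twist":[0,0,0]},{"fingers":-1,"delta_pos":[0.8,0,0],"twist":[0,0,0]},{"fingers":-1,"delta_pos":[0.4,0,0],"twist":[0,0,0]},{"fingers":-1,"delta_pos":[0,0,0],"twist":[0,0,0]}]'
```

```text
time: 7.88
tool_pos: [0.468, 0.1199, 0.0271]
tool_rot: [0.696, 0.123, 0.697, -0.123]
contact_force: [-0.7, -0.3, -2.6]
gripper_width: 0.154
```

```bash
python3 -m inch '[{"fingers":-1,"delta_pos":[0.7,0,0],"twist":[0,0,0]},{"fingers":-1,"delta_pos":[0.2,0,0],"twist":[0,0,0]},{"fingers":-1,"delta_pos":[0,0,0],"twist":[0,0,0]}]'
```

```text
time: 8.25
tool_pos: [0.4679, 0.1198, 0.018]
tool_rot: [0.696, 0.123, 0.697, -0.123]
contact_force: [-0.5, -0.4, -2.2]
gripper_width: 0.152
```

```bash
python3 -m inch '[{"fingers":-1,"delta_pos":[0.15,0,0],"twist":[0,0,0]},{"fingers":-1,"delta_pos":[0,0,0],"twist":[0,0,0]}]'
```

```text
time: 8.5
tool_pos: [0.4683, 0.1199, 0.0169]
tool_rot: [0.696, 0.123, 0.696, -0.123]
contact_force: [0.4, -0.3, -2.3]
gripper_width: 0.153
```

```bash
python3 -m inch '[{"fingers":-1,"delta_pos":[0.15,0,0],"twist":[0,0,0]},{"fingers":-1,"delta_pos":[0,0,0],"twist":[0,0,0]}]'
```

```text
time: 8.75
tool_pos: [0.4684, 0.1199, 0.0169]
tool_rot: [0.696, 0.123, 0.697, -0.123]
contact_force: [-6.9, -1.1, 9.5]
gripper_width: 0.15
```

It's touching the bench, so I'll release and lift away.

```bash
python3 -m inch '[{"fingers":0,"delta_pos":[0,0,0],"twist":[0,0,0]},{"fingers":0,"delta_pos":[0,0,0],"twist":[0,0,0]},{"fingers":0,"delta_pos":[-1,0,0],"twist":[0,0,0]},{"fingers":0,"delta_pos":[-5,0,0],"twist":[0,0,0]},{"fingers":0,"delta_pos":[-5,0,0],"twist":[0,0,0]}]'
python3 -m inch '[{"fingers":-1,"delta_pos":[-5,0,0],"twist":[0,0,0]},{"fingers":-1,"delta_pos":[-5,0,0],"twist":[0,0,0]},{"fingers":-1,"delta_pos":[-2,0,0],"twist":[0,0,0]},{"fingers":-1,"delta_pos":[0,0,0],"twist":[0,0,0]}]'
python3 -c "from h import *;s,r=st();grab('wrist','w7')"
```

```text
time: 9.38
tool_pos: [0.4678, 0.1198, 0.1267]
tool_rot: [0.696, 0.123, 0.697, -0.123]
contact_force: [1.4, -0.2, -0.5]
gripper_width: 0.499
time: 9.88
tool_pos: [0.4689, 0.1199, 0.2467]
tool_rot: [0.697, 0.123, 0.695, -0.123]
contact_force: [0.3, -0.5, -0.7]
gripper_width: 0.001
t 9.875 p [0.4689 0.1199 0.2467] F [ 0.3 -0.5 -0.7] w 0.001 q [ 0.097 -0.306  1.914  0.     1.53   0.446]
[[ 0.003  0.342  0.94 ]
 [ 0.     0.94  -0.342]
 [-1.     0.001  0.003]]
```

View pics/w7.png

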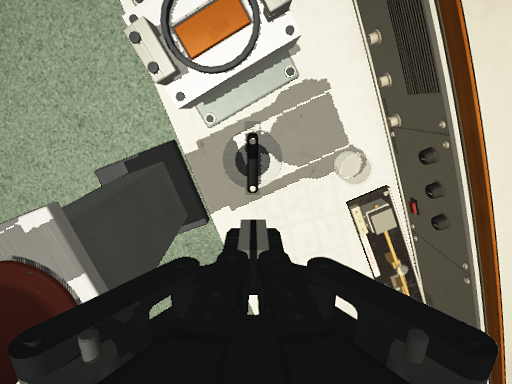

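The closure stands flat on the bench at (252,162). Next I'll go to the lever pad with the fingers shut.

```bash
python3 -m inch '[{"fingers":-1,"delta_pos":[0,5.07,-2],"twist":[0,0,0]},{"fingers":-1,"delta_pos":[0,5.07,-2],"twist":[0,0,0]},{"fingers":-1,"delta_pos":[0,5.07,-2],"twist":[0,0,0]},{"fingers":-1,"delta_pos":[0,5.07,-2],"twist":[0,0,0]},{"fingers":-1,"delta_pos":[0,5.07,-2],"twist":[0,0,0]}]'
python3 -m inch '[{"fingers":-1,"delta_pos":[4,0,0],"twist":[0,0,0]},{"fingers":-1,"delta_pos":[5,0,0],"twist":[0,0,0]},{"fingers":-1,"delta_pos":[5,0,0],"twist":[0,0,0]},{"fingers":-1,"delta_pos":[0,0,0],"twist":[0,0,0]}]'
python3 -c "from h import *;s,r=st();grab('wrist','w8')"
```

```text
time: 10.55
tool_pos: [0.4594, 0.3933, 0.2414]
tool_rot: [0.695, 0.121, 0.698, -0.124]
contact_force: [0.6, -0.1, 0.1]
gripper_width: 0.002
time: 11.05
tool_pos: [0.4558, 0.389, 0.0968]
tool_rot: [0.692, 0.119, 0.7, -0.127]
contact_force: [0.6, 0.3, 1.1]
gripper_width: 0.0
t 11.05 p [0.4558 0.389  0.0968] F [0.6 0.3 1.1] w 0.0 q [0.582 0.121 1.774 0.    1.262 0.931]
[[-0.013  0.342  0.94 ]
 [-0.009  0.94  -0.342]
 [-1.    -0.013 -0.01 ]]
```

View pics/w8.png

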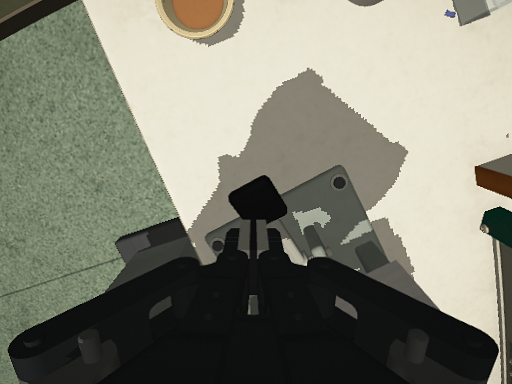

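The pad is at (258,198), just beyond the fingertips as expected. Now I'll press it down.

```bash
python3 -m inch '[{"fingers":-1,"delta_pos":[2,0,0],"twist":[0,0,0]},{"fingers":-1,"delta_pos":[1.5,0.05,0],"twist":[0,0,0]},{"fingers":-1,"delta_pos":[1,0.05,0],"twist":[0,0,0]},{"fingers":-1,"delta_pos":[1,0.05,0],"twist":[0,0,0]},{"fingers":-1,"delta_pos":[0,0,0],"twist":[0,0,0]}]'
python3 -m inch '[{"fingers":-1,"delta_pos":[1,0.05,0],"twist":[0,0,0]},{"fingers":-1,"delta_pos":[0.7,0.05,0],"twist":[0,0,0]},{"fingers":-1,"delta_pos":[0,0,0],"twist":[0,0,0]},{"fingers":-1,"delta_pos":[0,0,0],"twist":[0,0,0]}]'
python3 -c "from h import *;s,r=st();grab('wrist','w9')"
```

```text
time: 11.72
tool_pos: [0.4624, 0.3951, 0.0516]
tool_rot: [0.697, 0.124, 0.696, -0.122]
contact_force: [-0.2, 0.7, 2.1]
gripper_width: -0.0
time: 12.22
tool_pos: [0.4627, 0.3957, 0.0347]
tool_rot: [0.697, 0.124, 0.696, -0.122]
contact_force: [-1.5, 1.8, 5.0]
gripper_width: -0.002
t 12.225 p [0.4627 0.3957 0.0347] F [-1.5  1.8  5. ] w -0.002 q [5.850e-01 2.100e-01 1.791e+00 1.000e-03 1.138e+00 9.340e-01]
[[ 0.002  0.342  0.94 ]
 [ 0.002  0.94  -0.342]
 [-1.     0.003  0.001]]
```

View pics/w9.png

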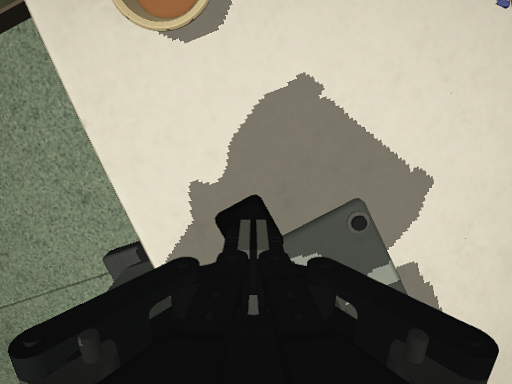

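```bash
python3 -m inch '[{"fingers":-1,"delta_pos":[0.6,0.05,0],"twist":[0,0,0]},{"fingers":-1,"delta_pos":[0.6,0,0],"twist":[0,0,0]},{"fingers":-1,"delta_pos":[0,0,0],"twist":[0,0,0]},{"fingers":-1,"delta_pos":[0,0,0],"twist":[0,0,0]}]'
```

```text
time: 12.78
tool_pos: [0.4633, 0.3951, 0.0251]
tool_rot: [0.697, 0.122, 0.696, -0.123]
contact_force: [-5.8, -4.9, 20.5]
gripper_width: 0.002
```

```bash
python3 -m inch '[{"fingers":-1,"delta_pos":[0.1,0,0],"twist":[0,0,0]},{"fingers":-1,"delta_pos":[0,0,0],"twist":[0,0,0]},{"fingers":-1,"delta_pos":[-1,0,0],"twist":[0,0,0]},{"fingers":-1,"delta_pos":[-5,0,0],"twist":[0,0,0]},{"fingers":0.5,"delta_pos":[-6,0,0],"twist":[0,0,0]}]'
python3 -m inch '[{"fingers":0.5,"delta_pos":[-6,0,0],"twist":[0,0,0]},{"fingers":0.5,"delta_pos":[-6,0,0],"twist":[0,0,0]},{"fingers":0.5,"delta_pos":[0,0,0],"twist":[0,0,0]}]'
python3 -c "from h import *;s,r=st();grab('wrist','w10');grab('side','s2')"
```

```text
time: 13.4
tool_pos: [0.4605, 0.3937, 0.1389]
tool_rot: [0.695, 0.121, 0.698, -0.124]
contact_force: [1.1, 0.3, 0.8]
gripper_width: 0.197
time: 13.78
tool_pos: [0.4644, 0.3964, 0.2674]
tool_rot: [0.7, 0.126, 0.693, -0.12]
contact_force: [0.1, 0.2, -0.3]
gripper_width: 0.746
t 13.775 p [0.4644 0.3964 0.2674] F [ 0.1  0.2 -0.3] w 0.746 q [ 5.850e-01 -8.000e-03  1.614e+00 -1.000e-03  1.523e+00  9.340e-01]
[[ 0.01   0.342  0.94 ]
 [ 0.006  0.94  -0.342]
 [-1.     0.009  0.007]]
```

View pics/w10.png

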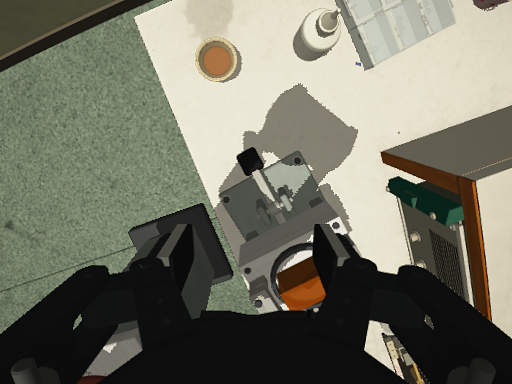

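View pics/s2.png

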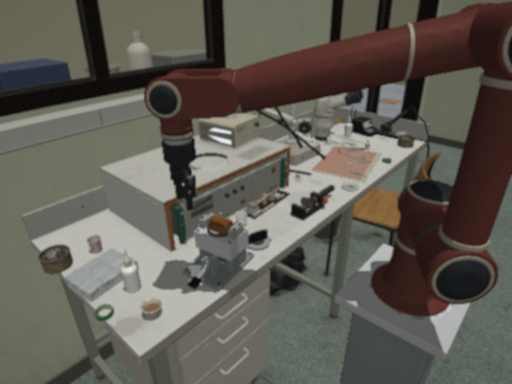

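The lever is down (pad at (250,160)) and the amber block stands proud of the mould. I'll move over the block, aligning the jaws with the press's y.

```bash
python3 -m inch '[{"fingers":0.1,"delta_pos":[-1,-4,2.1],"twist":[0,0,0]},{"fingers":0.1,"delta_pos":[-1,-4,2.1],"twist":[0,0,0]},{"fingers":0.1,"delta_pos":[0,-3.8,2.1],"twist":[0,0,0]},{"fingers":0.1,"delta_pos":[0,0,0],"twist":[10,0,0]},{"fingers":0.1,"delta_pos":[0,0,0],"twist":[10,0,0]}]'
python3 -m inch '[{"fingers":0.1,"delta_pos":[0,0,0],"twist":[10,0,0]},{"fingers":0.1,"delta_pos":[0,0,0],"twist":[10,0,0]},{"fingers":0.1,"delta_pos":[0,0,0],"twist":[10,0,0]},{"fingers":0.1,"delta_pos":[0,0,0],"twist":[10,0,0]},{"fingers":0.1,"delta_pos":[0,0,0],"twist":[0,0,0]}]'
python3 - <<'E'
from h import *
st();f=grab('wrist','w11');P=cloud(f).reshape(-1,3); im=f['pixels'].reshape(-1,3).astype(int)
m=(P[:,2]>.15)&(P[:,2]<.165)&(np.hypot(P[:,0]-.483,P[:,1]-.2635)<.06)&(im[:,2]-im[:,0]>50)
r=cv2.minAreaRect(P[m][:,:2].astype(np.float32)); print(r,np.median(P[m][:,2]),m.sum())
E
```

```text
time: 14.5
tool_pos: [0.4798, 0.2613, 0.2767]
tool_rot: [0.662, 0.243, 0.665, -0.246]
contact_force: [-0.3, 0.2, 0.4]
gripper_width: 0.548
time: 15.12
tool_pos: [0.4798, 0.2622, 0.2772]
tool_rot: [0.541, 0.452, 0.543, -0.456]
contact_force: [-0.6, 0.4, -0.2]
gripper_width: 0.552
t 15.125 p [0.4798 0.2622 0.2772] F [-0.6  0.4 -0.2] w 0.552 q [ 0.364 -0.155  1.737 -0.     1.564  1.758]
[[-0.005  0.984  0.176]
 [-0.002  0.176 -0.984]
 [-1.    -0.005  0.001]]
((0.4833996891975403, 0.26287445425987244), (0.06188122555613518, 0.029051102697849274), 9.23619556427002) 0.15556519606748603 1904
```

View pics/w11.png

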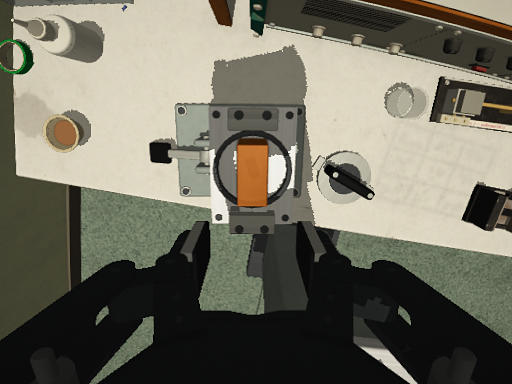

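The block top is at (252,172), z 0.1556, centre (0.4833, 0.263), so it is fully ejected. I'll descend and grip its long sides.

```bash
python3 -m inch '[{"fingers":0.1,"delta_pos":[3,0.2,-0.05],"twist":[0.6,0,0]},{"fingers":0.1,"delta_pos":[4,0,0],"twist":[0,0,0]},{"fingers":0.1,"delta_pos":[3,0,0],"twist":[0,0,0]},{"fingers":0.1,"delta_pos":[0,0,0],"twist":[0,0,0]},{"fingers":0.1,"delta_pos":[0,0,0],"twist":[0,0,0]}]'
python3 -c "from h import *;s,r=st();grab('wrist','w12')"
```

```text
time: 15.8
tool_pos: [0.4831, 0.2637, 0.1812]
tool_rot: [0.54, 0.457, 0.539, -0.457]
contact_force: [-0.0, 0.7, -0.2]
gripper_width: 0.55
t 15.8 p [0.4831 0.2637 0.1812] F [-0.   0.7 -0.2] w 0.55 q [ 0.364 -0.09   1.838 -0.     1.392  1.77 ]
[[ 0.001  0.986  0.164]
 [ 0.     0.164 -0.986]
 [-1.     0.001 -0.   ]]
```

View pics/w12.png

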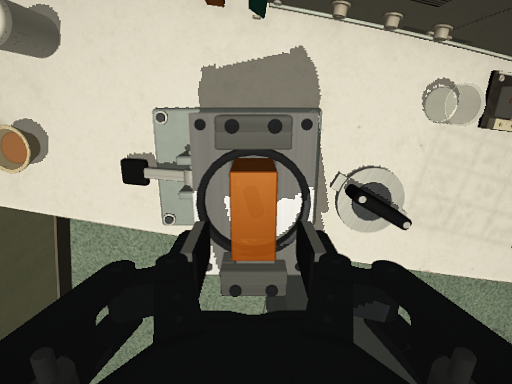

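```bash
python3 -m inch '[{"fingers":0.1,"delta_pos":[2.5,0,0],"twist":[0,0,0]},{"fingers":0.1,"delta_pos":[2.2,0,0],"twist":[0,0,0]},{"fingers":0.1,"delta_pos":[0,0,0],"twist":[0,0,0]},{"fingers":-1,"delta_pos":[0,0,0],"twist":[0,0,0]},{"fingers":-1,"delta_pos":[0,0,0],"twist":[0,0,0]}]'
python3 -m inch '[{"fingers":-1,"delta_pos":[0,0,0],"twist":[0,0,0]},{"fingers":-1,"delta_pos":[0,0,0],"twist":[0,0,0]},{"fingers":-1,"delta_pos":[0,0,0],"twist":[0,0,0]}]'
```

```text
time: 16.48
tool_pos: [0.4839, 0.264, 0.1355]
tool_rot: [0.54, 0.458, 0.539, -0.456]
contact_force: [-0.1, -0.5, 2.0]
gripper_width: 0.336
time: 16.85
tool_pos: [0.4838, 0.2639, 0.1345]
tool_rot: [0.54, 0.458, 0.539, -0.456]
contact_force: [2.4, 1.2, 5.6]
gripper_width: 0.341
```

Gripped at width 0.34 (29 mm). I'll lift straight up, then carry it to (0.465, -0.01).

```bash
python3 -m inch '[{"fingers":-1,"delta_pos":[-1.5,0,0],"twist":[0,0,0]},{"fingers":-1,"delta_pos":[-2.5,0,0],"twist":[0,0,0]},{"fingers":-1,"delta_pos":[-3,0,0],"twist":[0,0,0]},{"fingers":-1,"delta_pos":[-1.5,0,0],"twist":[0,0,0]},{"fingers":-1,"delta_pos":[0,0,0],"twist":[0,0,0]}]'
python3 -c "from h import *;s,r=st();grab('wrist','w13')"
```

```text
time: 17.48
tool_pos: [0.4828, 0.2636, 0.2189]
tool_rot: [0.539, 0.458, 0.539, -0.457]
contact_force: [0.7, 0.5, -1.1]
gripper_width: 0.337
t 17.475 p [0.4828 0.2636 0.2189] F [ 0.7  0.5 -1.1] w 0.337 q [ 0.364 -0.119  1.801  0.     1.458  1.771]
[[ 0.001  0.987  0.163]
 [ 0.     0.163 -0.987]
 [-1.     0.001 -0.   ]]
```

View pics/w13.png

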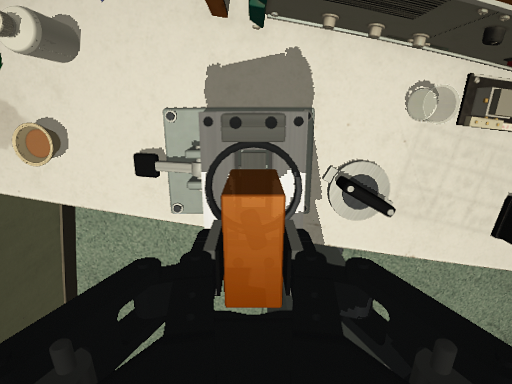

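```bash
python3 -m inch '[{"fingers":-1,"delta_pos":[0,-1.27,4],"twist":[0,0,0]},{"fingers":-1,"delta_pos":[0,-1.27,5.5],"twist":[0,0,0]},{"fingers":-1,"delta_pos":[0,-1.27,6],"twist":[0,0,0]},{"fingers":-1,"delta_pos":[0,-1.27,6],"twist":[0,0,0]},{"fingers":-1,"delta_pos":[0,-1.27,5],"twist":[0,0,0]}]'
python3 -m inch '[{"fingers":-1,"delta_pos":[3,0,0],"twist":[0,0,0]},{"fingers":-1,"delta_pos":[5,0,0],"twist":[0,0,0]},{"fingers":-1,"delta_pos":[5,0,0],"twist":[0,0,0]},{"fingers":-1,"delta_pos":[3,0,0],"twist":[0,0,0]},{"fingers":-1,"delta_pos":[0,0,0],"twist":[0,0,0]}]'
python3 -c "from h import *;s,r=st();grab('wrist','w14');grab('side','s3')"
```

```text
time: 18.15
tool_pos: [0.4618, -0.0101, 0.2162]
tool_rot: [0.538, 0.457, 0.54, -0.458]
contact_force: [0.1, 0.8, -1.0]
gripper_width: 0.336
time: 18.77
tool_pos: [0.4592, -0.0076, 0.0538]
tool_rot: [0.536, 0.456, 0.542, -0.459]
contact_force: [-0.7, 0.7, -1.1]
gripper_width: 0.335
t 18.775 p [ 0.4592 -0.0076  0.0538] F [-0.7  0.7 -1.1] w 0.335 q [-0.179 -0.161  2.132  0.     1.181  1.228]
[[-0.01   0.987  0.163]
 [ 0.002  0.163 -0.987]
 [-1.    -0.009 -0.003]]
```

View pics/w14.png

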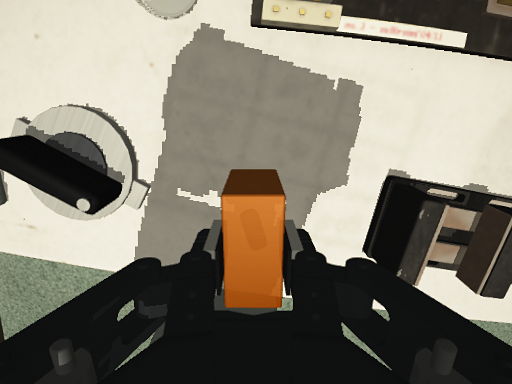

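View pics/s3.png

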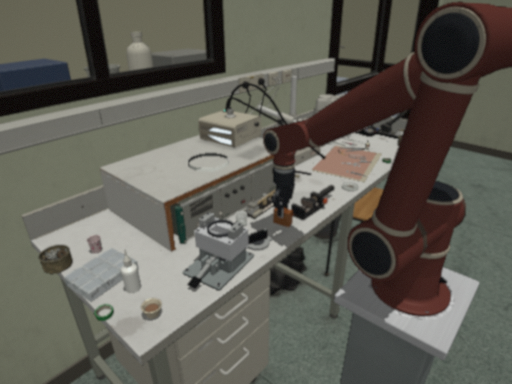

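The block hangs between the fingers at (253,240) over free bench, with the closure left and the vice right. Lowering it now.

```bash
python3 -m inch '[{"fingers":-1,"delta_pos":[1.2,0,0],"twist":[0,0,0]},{"fingers":-1,"delta_pos":[0.6,0,0],"twist":[0,0,0]},{"fingers":-1,"delta_pos":[0,0,0],"twist":[0,0,0]},{"fingers":-1,"delta_pos":[0,0,0],"twist":[0,0,0]}]'
```

```text
time: 19.38
tool_pos: [0.4636, -0.0083, 0.0406]
tool_rot: [0.539, 0.457, 0.539, -0.457]
contact_force: [0.7, 0.4, -0.9]
gripper_width: 0.334
```

```bash
python3 -m inch '[{"fingers":-1,"delta_pos":[0.4,0,0],"twist":[0,0,0]},{"fingers":-1,"delta_pos":[0.1,0,0],"twist":[0,0,0]},{"fingers":-1,"delta_pos":[0,0,0],"twist":[0,0,0]}]'
```

```text
time: 19.75
tool_pos: [0.4634, -0.0083, 0.0353]
tool_rot: [0.539, 0.457, 0.539, -0.457]
contact_force: [-0.7, 0.3, -0.9]
gripper_width: 0.337
```

```bash
python3 -m inch '[{"fingers":-1,"delta_pos":[0.12,0,0],"twist":[0,0,0]},{"fingers":-1,"delta_pos":[0,0,0],"twist":[0,0,0]}]'
```

```text
time: 20.0
tool_pos: [0.4635, -0.0084, 0.0352]
tool_rot: [0.539, 0.457, 0.539, -0.457]
contact_force: [-5.1, -0.0, 6.8]
gripper_width: 0.34
```

Contact. I'll release, raise, and rotate so the jaws line up with the block's long axis.

```bash
python3 -m inch '[{"fingers":0,"delta_pos":[0,0,0],"twist":[0,0,0]},{"fingers":0,"delta_pos":[0,0,0],"twist":[0,0,0]},{"fingers":0.1,"delta_pos":[-0.5,0,0],"twist":[0,0,0]},{"fingers":0.1,"delta_pos":[-3,0,0],"twist":[0,0,0]},{"fingers":0.5,"delta_pos":[-5,0,0],"twist":[0,0,0]}]'
python3 -m inch '[{"fingers":1,"delta_pos":[-5,0,0],"twist":[0,0,0]},{"fingers":1,"delta_pos":[-5,0,0],"twist":[0,0,0]},{"fingers":1,"delta_pos":[-5,0,0],"twist":[0,0,0]},{"fingers":1,"delta_pos":[0,0,0],"twist":[-10,0,0]},{"fingers":1,"delta_pos":[0,0,0],"twist":[0,0,0]}]'
python3 -c "from h import *;s,r=st();grab('wrist','w15');grab('side','s4')"
```

```text
time: 20.62
tool_pos: [0.4616, -0.008, 0.1182]
tool_rot: [0.538, 0.457, 0.541, -0.458]
contact_force: [1.1, -0.4, -0.1]
gripper_width: 0.742
time: 21.25
tool_pos: [0.4635, -0.0083, 0.2699]
tool_rot: [0.577, 0.409, 0.576, -0.409]
contact_force: [0.4, 0.1, -0.1]
gripper_width: 1.001
t 21.25 p [ 0.4635 -0.0083  0.2699] F [ 0.4  0.1 -0.1] w 1.001 q [-0.179 -0.37   1.925 -0.     1.585  1.055]
[[ 0.001  0.944  0.33 ]
 [-0.     0.33  -0.944]
 [-1.     0.001  0.001]]
```

View pics/w15.png

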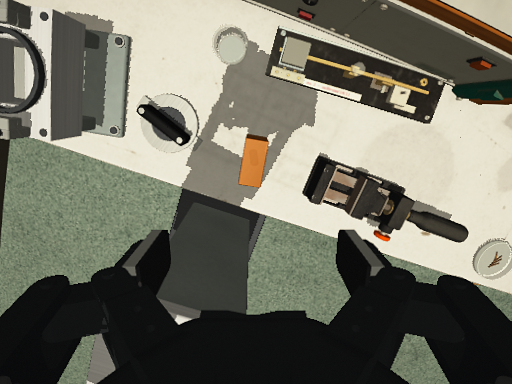

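The block stands at (254,162), the vice is at (360,195) and the closure is at (167,123). I'll measure the block and vice from this frame.

Run:
```python
from h import *
f=load('w15');W=cloud(f);P=W.reshape(-1,3); im=f['pixels'].reshape(-1,3).astype(int)
def rect(m,n):
    q=P[m][:,:2].astype(np.float32); r=cv2.minAreaRect(q); print(n,m.sum(),np.round(r[0],4),np.round(r[1],4),round(r[2],2),np.median(P[m][:,2]).round(4)); print(np.round(cv2.boxPoints(r),4).tolist())
rect((P[:,2]>.05)&(P[:,2]<.065)&(im[:,2]-im[:,0]>50)&(np.hypot(P[:,0]-.4635,P[:,1]+.008)<.06),'block')
rect((P[:,2]>.15)&(P[:,2]<.01),'x') if 0 else None
v=(abs(P[:,0]-.46)<.08)&(P[:,1]<-.06)&(P[:,1]>-.36)&(P[:,2]>.005)&(P[:,2]<.07)
rect(v,'vice all')
hi=v&(P[:,2]>.042)
img=np.zeros((150,300,3),np.uint8)
for p in P[v][np.argsort(P[v][:,2])]:
    j=int((p[1]+.36)/.001); i=int((p[0]-.385)/.001)
    if 0<=i<150 and 0<=j<300: img[i,j]=cv2.applyColorMap(np.uint8([[int(p[2]*3800)]]),cv2.COLORMAP_JET)[0,0]
cv2.imwrite('pics/hm2.png',cv2.resize(img,(800,400),interpolation=0))
cv2.imwrite('pics/c5.png',cv2.resize(f['pixels'][140:250,290:480],None,fx=4.2,fy=4.2,interpolation=cv2.INTER_CUBIC))
```

```text
block 1085 [ 0.4631 -0.009 ] [0.0616 0.0295] 9.37 0.0551
[[0.4302999973297119, 0.0005000000237487257], [0.4350999891757965, -0.02850000001490116], [0.4959000051021576, -0.01850000023841858], [0.491100013256073, 0.010599999688565731]]
vice all 5557 [ 0.456 -0.222] [0.2481 0.0783] 88.44 0.0419
[[0.41350001096725464, -0.3449000120162964], [0.4916999936103821, -0.34700000286102295], [0.4984999895095825, -0.0989999994635582], [0.420199990272522, -0.09690000116825104]]
```

View pics/hm2.png

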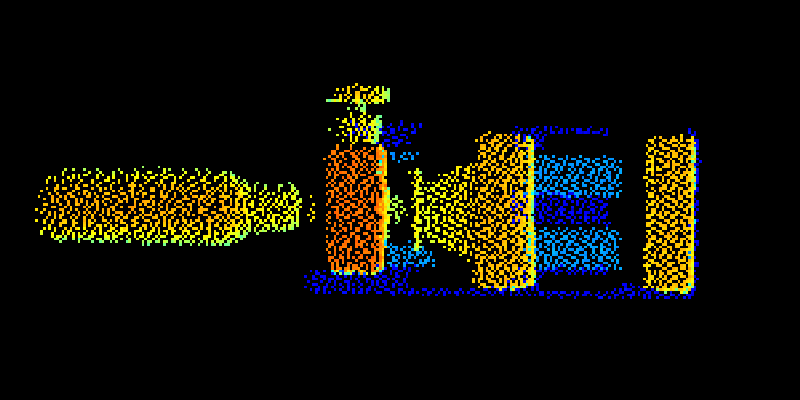

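View pics/c5.png

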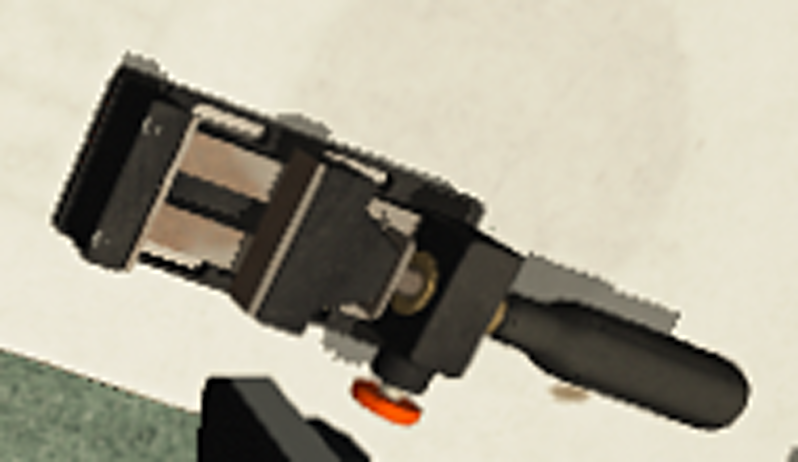

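Run:
```python
from h import *
f=load('w15');W=cloud(f);P=W.reshape(-1,3)
def rect(m,n):
    q=P[m][:,:2].astype(np.float32); r=cv2.minAreaRect(q); print(n,m.sum(),np.round(r[0],4),np.round(r[1],4),round(r[2],2),np.median(P[m][:,2]).round(4)); print(np.round(cv2.boxPoints(r),4).tolist())
v=(abs(P[:,0]-.46)<.08)&(P[:,2]>.042)&(P[:,2]<.06)
rect(v&(P[:,1]<-.09)&(P[:,1]>-.13),'fixed')
rect(v&(P[:,1]<-.155)&(P[:,1]>-.183),'moving')
rect(v&(P[:,1]<-.21)&(P[:,1]>-.24)&(P[:,0]>.435),'pillar')
for lo,hi,n,s in [(-.13,-.09,'fixed face',-1),(-.183,-.15,'moving face',1)]:
    m=v&(P[:,1]>lo)&(P[:,1]<hi); q=P[m]; e=[]
    for x in np.arange(.440,.486,.003):
        k=abs(q[:,0]-x)<.0015
        if k.sum()>3: e.append((x,(q[k,1]*s).max()*s))
    e=np.array(e); c=np.polyfit(e[:,0],e[:,1],1); print(n,'slope deg',np.degrees(np.arctan(c[0])),'y at .463',np.polyval(c,.463), 'res',np.std(e[:,1]-np.polyval(c,e[:,0])))
    b=[]
    for y in np.arange(q[:,1].min()+.003,q[:,1].max()-.002,.002):
        k=abs(q[:,1]-y)<.0015; b.append((q[k,0].min(),q[k,0].max()))
    print(np.round(np.median(b,0),4))
r=(abs(P[:,0]-.46)<.05)&(P[:,2]>.014)&(P[:,2]<.026)&(P[:,1]>-.16)&(P[:,1]<-.12); print('rails x',P[r][:,0].min(),P[r][:,0].max(),np.median(P[r][:,2]))
```

```text
fixed 559 [ 0.4649 -0.1093] [0.0184 0.0582] 88.72 0.0458
[[0.43560001254081726, -0.11779999732971191], [0.49380001425743103, -0.11909999698400497], [0.4941999912261963, -0.1006999984383583], [0.4359999895095825, -0.09939999878406525]]
moving 657 [ 0.4639 -0.1713] [0.0584 0.023 ] 0.12 0.046
[[0.43470001220703125, -0.1598999947309494], [0.43470001220703125, -0.18289999663829803], [0.49309998750686646, -0.18279999494552612], [0.49300000071525574, -0.15970000624656677]]
pillar 606 [ 0.4612 -0.2263] [0.0519 0.0236] 0.58 0.0507
[[0.4350999891757965, -0.21480000019073486], [0.43540000915527344, -0.23829999566078186], [0.48730000853538513, -0.2378000020980835], [0.4869999885559082, -0.2142000049352646]]
fixed face slope deg -1.17144166217607 y at .463 -0.11777924102946041 res 0.0004277439484392949
[0.4366 0.4938]
moving face slope deg 0.6332194958235947 y at .463 -0.16049445272973206 res 0.0004623768566011716
[0.4352 0.4928]
rails x 0.44343362011986487 0.49002789608459196 0.018784577627094373
```

The vice yaw is about -1.5°, with the gap centre near (0.4645, -0.139). I'll rotate to the end-grip orientation and look straight over the vice for a better fix.

```bash
python3 -m inch '[{"fingers":1,"delta_pos":[0,0,0],"twist":[-10,0,0]},{"fingers":1,"delta_pos":[0,0,0],"twist":[-10,0,0]},{"fingers":1,"delta_pos":[0,0,0],"twist":[-10,0,0]},{"fingers":1,"delta_pos":[0,0,0],"twist":[-10,0,0]},{"fingers":1,"delta_pos":[0,0,0],"twist":[-10,0,0]}]'
python3 -m inch '[{"fingers":1,"delta_pos":[0,0,0],"twist":[-10,0,0]},{"fingers":1,"delta_pos":[0,0,0],"twist":[-10,0,0]},{"fingers":1,"delta_pos":[0,-4.9,-0.8],"twist":[-10,0,0]},{"fingers":1,"delta_pos":[0,-4.9,-0.8],"twist":[0,0,0]},{"fingers":1,"delta_pos":[0,0,0],"twist":[0,0,0]}]'
python3 -m inch '[{"fingers":1,"delta_pos":[0,0,0],"twist":[0,0,0]}]'
cat > vm.py <<'E'
from h import *
import sys
def vice(tag):
    f=load(tag);P=cloud(f).reshape(-1,3)
    v=(abs(P[:,0]-.46)<.08)&(P[:,2]>.042)&(P[:,2]<.056)
    for lo,hi,n,s in [(-.14,-.09,'fixed face',-1),(-.183,-.145,'moving face',1)]:
        m=v&(P[:,1]>lo)&(P[:,1]<hi); q=P[m]; e=[]
        for x in np.arange(.440,.490,.003):
            k=abs(q[:,0]-x)<.0015
            if k.sum()>3: e.append((x,np.percentile(q[k,1]*s,97)*s))
        e=np.array(e); c=np.polyfit(e[:,0],e[:,1],1); print(n,'slope',np.degrees(np.arctan(c[0])).round(2),'y at .4645',np.polyval(c,.4645).round(4),'res',np.std(e[:,1]-np.polyval(c,e[:,0])).round(4))
        r=cv2.minAreaRect(q[:,:2].astype(np.float32)); print(np.round(r[0],4),np.round(r[1],4),r[2])
if __name__=='__main__': vice(sys.argv[1])
E
python3 -c "
from h import *;s,r=st();grab('wrist','w16')
from vm import vice;vice('w16')"
```

```text
time: 21.98
tool_pos: [0.4627, -0.0082, 0.2677]
tool_rot: [0.695, 0.125, 0.697, -0.125]
contact_force: [0.1, -1.1, 0.8]
gripper_width: 1.0
time: 22.6
tool_pos: [0.4542, -0.1075, 0.2678]
tool_rot: [0.704, -0.054, 0.706, 0.054]
contact_force: [0.3, -0.2, -0.7]
gripper_width: 1.001
time: 22.72
tool_pos: [0.4546, -0.105, 0.2682]
tool_rot: [0.704, -0.055, 0.705, 0.056]
contact_force: [-0.2, -0.7, -0.7]
gripper_width: 1.002
t 22.725 p [ 0.4546 -0.105   0.2682] F [-0.2 -0.7 -0.7] w 1.002 q [-0.387 -0.359  1.919  0.     1.583 -0.544]
[[-0.002 -0.157  0.988]
 [ 0.001  0.988  0.157]
 [-1.     0.001 -0.001]]
fixed face slope -0.64 y at .4645 -0.1175 res 0.0004
[ 0.4644 -0.1095] [0.018 0.058] 89.15677642822266
moving face slope -1.1 y at .4645 -0.1608 res 0.0002
[ 0.4632 -0.1715] [0.0229 0.0576] 89.411865234375
```

View pics/w16.png

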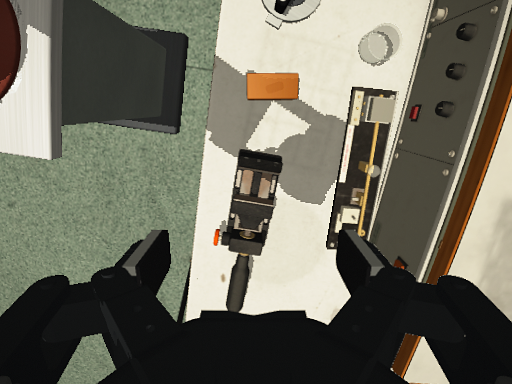

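The vice gap centre is (0.464, -0.1385) with a yaw of about -1°. Now I'll go to the block and grip its ends.

```bash
python3 -m inch '[{"fingers":1,"delta_pos":[2,4.7,1.15],"twist":[-0.4,0,0]},{"fingers":1,"delta_pos":[3,4.65,1.15],"twist":[0,0,0]},{"fingers":1,"delta_pos":[5,0,0],"twist":[0,0,0]},{"fingers":1,"delta_pos":[5,0,0],"twist":[0,0,0]},{"fingers":1,"delta_pos":[0,0,0],"twist":[0,0,0]}]'
python3 -m inch '[{"fingers":1,"delta_pos":[0,0,0],"twist":[0,0,0]}]'
python3 - <<'E'
from h import *
st();f=grab('wrist','w17');P=cloud(f).reshape(-1,3); im=f['pixels'].reshape(-1,3).astype(int)
m=(P[:,2]>.05)&(P[:,2]<.065)&(im[:,2]-im[:,0]>50)&(np.hypot(P[:,0]-.4635,P[:,1]+.008)<.06)
r=cv2.minAreaRect(P[m][:,:2].astype(np.float32)); print(r,np.median(P[m][:,2]),m.sum())
E
```

```text
time: 23.4
tool_pos: [0.4588, -0.0075, 0.1146]
tool_rot: [0.701, -0.058, 0.708, 0.06]
contact_force: [-0.8, -0.1, 0.6]
gripper_width: 0.999
time: 23.52
tool_pos: [0.4637, -0.009, 0.121]
tool_rot: [0.705, -0.059, 0.704, 0.059]
contact_force: [-0.1, 0.3, 0.8]
gripper_width: 1.0
t 23.525 p [ 0.4637 -0.009   0.121 ] F [-0.1  0.3  0.8] w 1.0 q [-0.18  -0.254  2.087  0.     1.307 -0.347]
[[ 0.002 -0.166  0.986]
 [-0.     0.986  0.166]
 [-1.    -0.001  0.002]]
((0.4625924825668335, -0.008619407191872597), (0.061833854764699936, 0.029611878097057343), 9.268460273742676) 0.05515040326279905 2871
```

View pics/w17.png

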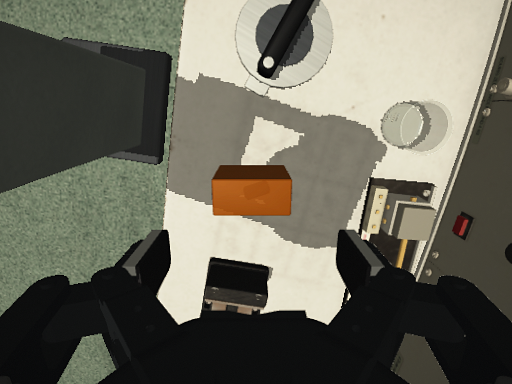

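The block top at (252,196) is centred between the fingers and square to them. Descending and gripping.

```bash
python3 -m inch '[{"fingers":1,"delta_pos":[3,0,-0.1],"twist":[0,0,0]},{"fingers":1,"delta_pos":[3,0,0],"twist":[0,0,0]},{"fingers":1,"delta_pos":[2.2,0,0],"twist":[0,0,0]},{"fingers":1,"delta_pos":[1,0,0],"twist":[0,0,0]},{"fingers":1,"delta_pos":[0,0,0],"twist":[0,0,0]}]'
python3 -m inch '[{"fingers":1,"delta_pos":[0,0,0],"twist":[0,0,0]},{"fingers":-1,"delta_pos":[0,0,0],"twist":[0,0,0]},{"fingers":-1,"delta_pos":[0,0,0],"twist":[0,0,0]},{"fingers":-1,"delta_pos":[0,0,0],"twist":[0,0,0]},{"fingers":-1,"delta_pos":[0,0,0],"twist":[0,0,0]}]'
python3 -c "from h import *;s,r=st();grab('wrist','w18')"
```

```text
time: 24.2
tool_pos: [0.4626, -0.0098, 0.0282]
tool_rot: [0.705, -0.059, 0.704, 0.058]
contact_force: [0.1, -0.6, -0.8]
gripper_width: 0.998
time: 24.82
tool_pos: [0.4628, -0.0098, 0.0284]
tool_rot: [0.705, -0.059, 0.704, 0.058]
contact_force: [0.5, -0.4, 6.3]
gripper_width: 0.711
t 24.825 p [ 0.4628 -0.0098  0.0284] F [ 0.5 -0.4  6.3] w 0.711 q [-0.182 -0.117  2.142 -0.     1.114 -0.348]
[[ 0.002 -0.165  0.986]
 [-0.001  0.986  0.165]
 [-1.    -0.001  0.002]]
```

View pics/w18.png

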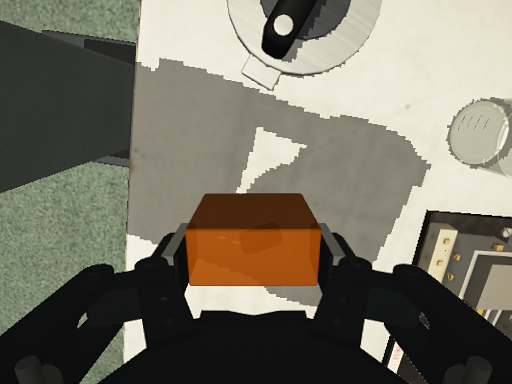

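Ends gripped at width 0.711 (60 mm). I'll lift, turn to the vice's yaw and move over the gap.

```bash
python3 -m inch '[{"fingers":-1,"delta_pos":[-1.5,0,0],"twist":[0,0,0]},{"fingers":-1,"delta_pos":[-3,0,0],"twist":[0,0,0]},{"fingers":-1,"delta_pos":[-3.5,0,0],"twist":[0,0,0]},{"fingers":-1,"delta_pos":[-1,0,0],"twist":[5.3,0,0]},{"fingers":-1,"delta_pos":[0,0,0],"twist":[5.3,0,0]}]'
python3 -m inch '[{"fingers":-1,"delta_pos":[0,-4,0.1],"twist":[0,0,0]},{"fingers":-1,"delta_pos":[0,-5,0.2],"twist":[0,0,0]},{"fingers":-1,"delta_pos":[0,-3.9,0.1],"twist":[0,0,0]},{"fingers":-1,"delta_pos":[0,0,0],"twist":[0,0,0]},{"fingers":-1,"delta_pos":[0,0,0],"twist":[0,0,0]}]'
python3 -c "from h import *;s,r=st();grab('wrist','w19');grab('side','s5');grab('scene','sc5')"
```

```text
time: 25.5
tool_pos: [0.4622, -0.0096, 0.119]
tool_rot: [0.708, 0.008, 0.706, -0.008]
contact_force: [0.4, -0.4, -1.7]
gripper_width: 0.716
time: 26.12
tool_pos: [0.4627, -0.1381, 0.117]
tool_rot: [0.707, 0.007, 0.707, -0.007]
contact_force: [-0.3, -1.0, -0.9]
gripper_width: 0.712
t 26.125 p [ 0.4627 -0.1381  0.117 ] F [-0.3 -1.  -0.9] w 0.712 q [-4.450e-01 -1.950e-01  2.045e+00  1.000e-03  1.293e+00 -4.250e-01]
[[-0.001  0.02   1.   ]
 [ 0.001  1.    -0.02 ]
 [-1.     0.001 -0.001]]
```

View pics/w19.png

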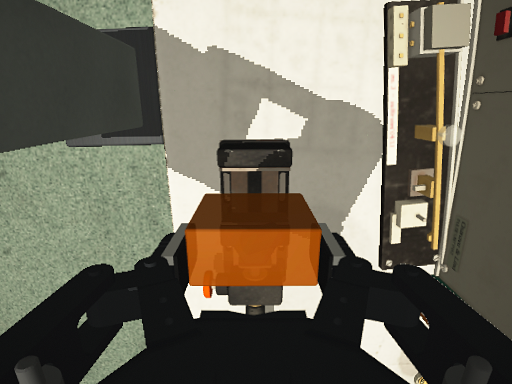

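View pics/sc5.png

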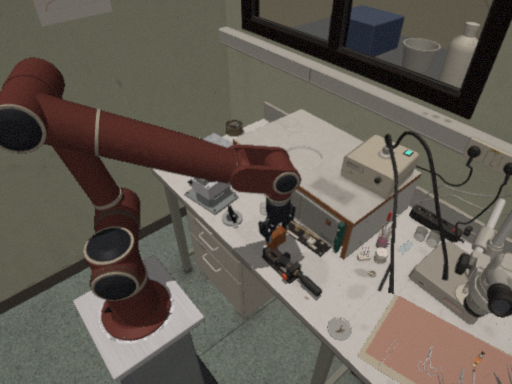

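Run:
```python
from h import *
f=load('w19');P=cloud(f).reshape(-1,3); im=f['pixels'].reshape(-1,3).astype(int)
m=(P[:,2]>.135)&(P[:,2]<.16)&(im[:,2]-im[:,0]>50)
r=cv2.minAreaRect(P[m][:,:2].astype(np.float32)); print(r,np.median(P[m][:,2]))
v=(abs(P[:,0]-.46)<.05)&(P[:,2]>.042)&(P[:,2]<.056)&(P[:,1]>-.14)&(P[:,1]<-.09); r=cv2.minAreaRect(P[v][:,:2].astype(np.float32)); print(r)
q=P[v]; print(np.percentile(q[:,1],[2,98]))
```

```text
((0.4630022346973419, -0.13734382390975952), (0.030806874856352806, 0.0617644377052784), 89.30513000488281) 0.1436336518096798
((0.46426066756248474, -0.10920629650354385), (0.017584968358278275, 0.05775421857833862), 89.31327056884766)
[-0.11759107 -0.1005896 ]
```

The block has about 4 mm clearance to the fixed jaw and about 7 mm to the moving jaw. I'll shift it by 1 mm and lower it.

```bash
python3 -m inch '[{"fingers":-1,"delta_pos":[2,-0.1,0.1],"twist":[0,0,0]},{"fingers":-1,"delta_pos":[2,0,0],"twist":[0,0,0]},{"fingers":-1,"delta_pos":[1.6,0,0],"twist":[0,0,0]},{"fingers":-1,"delta_pos":[0.8,0,0],"twist":[0,0,0]},{"fingers":-1,"delta_pos":[0,0,0],"twist":[0,0,0]}]'
python3 -m inch '[{"fingers":-1,"delta_pos":[0.2,0,0],"twist":[0,0,0]},{"fingers":-1,"delta_pos":[0,0,0],"twist":[0,0,0]}]'
```

```text
time: 26.9
tool_pos: [0.4638, -0.1393, 0.0526]
tool_rot: [0.707, 0.007, 0.707, -0.007]
contact_force: [-0.2, 0.4, -0.7]
gripper_width: 0.716
time: 27.15
tool_pos: [0.4645, -0.1398, 0.0517]
tool_rot: [0.707, 0.007, 0.707, -0.007]
contact_force: [0.2, -0.4, -1.1]
gripper_width: 0.713
```

```bash
python3 -m inch '[{"fingers":-1,"delta_pos":[0.25,0,0],"twist":[0,0,0]},{"fingers":-1,"delta_pos":[0,0,0],"twist":[0,0,0]},{"fingers":-1,"delta_pos":[0.1,0,0],"twist":[0,0,0]},{"fingers":-1,"delta_pos":[0,0,0],"twist":[0,0,0]}]'
```

```text
time: 27.65
tool_pos: [0.4642, -0.1397, 0.0483]
tool_rot: [0.707, 0.007, 0.707, -0.007]
contact_force: [-3.5, 1.2, 5.6]
gripper_width: 0.715
```

Contact with the rails at TCP 0.0483, as predicted. Release and back off upward.

```bash
python3 -m inch '[{"fingers":1,"delta_pos":[0,0,0],"twist":[0,0,0]},{"fingers":1,"delta_pos":[0,0,0],"twist":[0,0,0]},{"fingers":1,"delta_pos":[0,0,0],"twist":[0,0,0]},{"fingers":1,"delta_pos":[-2,0,0],"twist":[0,0,0]},{"fingers":1,"delta_pos":[-5,0,0],"twist":[0,0,0]}]'
python3 -m inch '[{"fingers":0.3,"delta_pos":[-6,0,0],"twist":[0,0,0]},{"fingers":0.3,"delta_pos":[-3,-2,0],"twist":[0,0,0]},{"fingers":0.3,"delta_pos":[0,0,0],"twist":[0,0,0]}]'
python3 - <<'E'
from h import *
st();f=grab('wrist','w20');P=cloud(f).reshape(-1,3); im=f['pixels'].reshape(-1,3).astype(int)
m=(P[:,2]>.068)&(P[:,2]<.085)&(im[:,2]-im[:,0]>50)
r=cv2.minAreaRect(P[m][:,:2].astype(np.float32)); print(r,np.median(P[m][:,2]))
v=(abs(P[:,0]-.46)<.08)&(P[:,2]>.038)&(P[:,2]<.056)&(P[:,1]<-.156)&(P[:,1]>-.213)
img=np.zeros((100,100,3),np.uint8)
for p in P[v]:
    j=int((p[1]+.24)/.001); i=int((p[0]-.41)/.001)
    if 0<=i<100 and 0<=j<100: img[i,j]=255
cv2.imwrite('pics/hm3.png',cv2.resize(img,(500,500),interpolation=0))
cv2.imwrite('pics/c6.png',cv2.resize(f['pixels'][90:290,160:340],None,fx=3,fy=3,interpolation=cv2.INTER_CUBIC))
E
```

```text
time: 28.28
tool_pos: [0.4618, -0.1386, 0.1153]
tool_rot: [0.705, 0.008, 0.709, -0.006]
contact_force: [0.7, -0.3, 0.0]
gripper_width: 0.995
time: 28.65
tool_pos: [0.4654, -0.1612, 0.2111]
tool_rot: [0.709, 0.006, 0.705, -0.008]
contact_force: [-0.1, -0.2, -0.2]
gripper_width: 0.653
t 28.65 p [ 0.4654 -0.1612  0.2111] F [-0.1 -0.2 -0.2] w 0.653 q [-0.485 -0.265  1.94  -0.     1.459 -0.464]
[[ 0.006  0.021  1.   ]
 [-0.003  1.    -0.021]
 [-1.    -0.003  0.006]]
((0.46428942680358887, -0.13883641362190247), (0.02945399098098278, 0.062129344791173935), 88.77229309082031) 0.07488200621921981
```

View pics/w20.png

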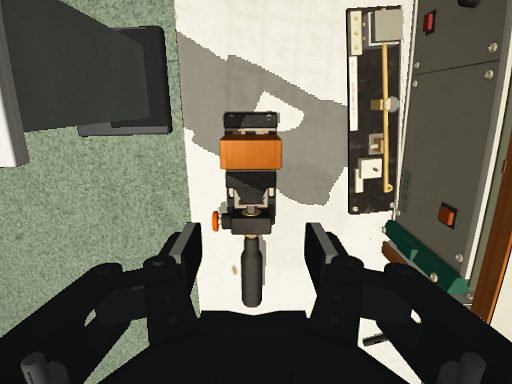

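View pics/hm3.png

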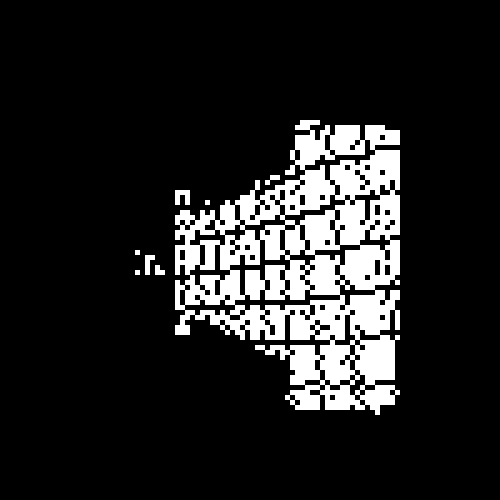

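The block is upright on the rails at (0.4643, -0.1388), picture (251,150). Looking closer at the rear of the moving jaw.

View pics/c6.png

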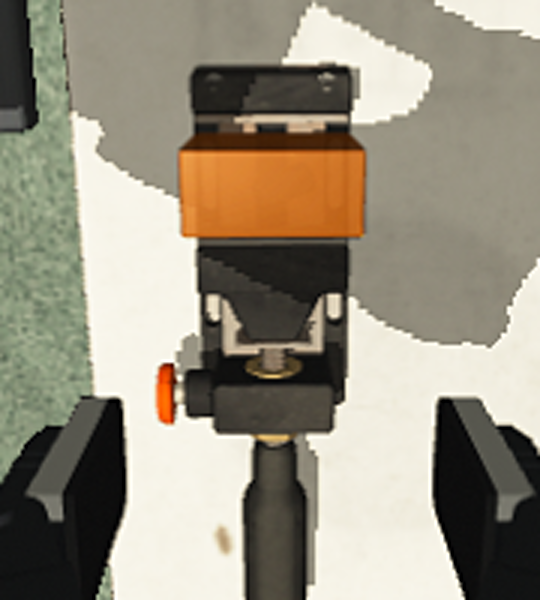

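Run:
```python
from h import *
f=load('w20');P=cloud(f).reshape(-1,3)
for y in np.arange(-.208,-.158,.004):
    k=(abs(P[:,1]-y)<.002)&(abs(P[:,0]-.463)<.045)
    a=P[k&(P[:,2]>.04)]; b=P[k&(P[:,2]>.024)&(P[:,2]<=.04)]
    print(round(y,3),'hi',len(a) and (a[:,0].min().round(4),a[:,0].max().round(4)),'lo',len(b) and (b[:,0].min().round(4),b[:,0].max().round(4),np.median(b[:,2]).round(3)))
```

```text
-0.208 hi 0 lo (np.float64(0.4577), np.float64(0.4673), np.float64(0.037))
-0.204 hi (np.float64(0.4486), np.float64(0.4767)) lo (np.float64(0.448), np.float64(0.4771), np.float64(0.036))
-0.2 hi (np.float64(0.4533), np.float64(0.4733)) lo (np.float64(0.451), np.float64(0.4733), np.float64(0.039))
-0.196 hi (np.float64(0.45), np.float64(0.4756)) lo (np.float64(0.4769), np.float64(0.4769), np.float64(0.039))
-0.192 hi (np.float64(0.449), np.float64(0.478)) lo 0
-0.188 hi (np.float64(0.4469), np.float64(0.4803)) lo 0
-0.184 hi (np.float64(0.4448), np.float64(0.4893)) lo 0
-0.18 hi (np.float64(0.4349), np.float64(0.4915)) lo 0
-0.176 hi (np.float64(0.4349), np.float64(0.4916)) lo 0
-0.172 hi (np.float64(0.4182), np.float64(0.4935)) lo 0
-0.168 hi (np.float64(0.418), np.float64(0.5079)) lo 0
-0.164 hi (np.float64(0.418), np.float64(0.508)) lo (np.float64(0.492), np.float64(0.492), np.float64(0.039))
-0.16 hi (np.float64(0.418), np.float64(0.508)) lo 0
```

```bash
python3 -m inch '[{"fingers":0.3,"delta_pos":[2,-3.4,-0.15],"twist":[0,0,0]},{"fingers":0.3,"delta_pos":[5,0,0],"twist":[0,0,0]},{"fingers":0.3,"delta_pos":[4,0,0],"twist":[0,0,0]},{"fingers":0.3,"delta_pos":[0,0,0],"twist":[0,0,0]},{"fingers":0.3,"delta_pos":[0,0,0],"twist":[0,0,0]}]'
python3 -c "from h import *;s,r=st();grab('wrist','w21')"
```

```text
time: 29.32
tool_pos: [0.4617, -0.1934, 0.0979]
tool_rot: [0.707, 0.007, 0.707, -0.007]
contact_force: [-0.8, -0.8, -0.2]
gripper_width: 0.649
t 29.325 p [ 0.4617 -0.1934  0.0979] F [-0.8 -0.8 -0.2] w 0.649 q [-0.545 -0.125  2.018  0.     1.249 -0.527]
[[-0.     0.019  1.   ]
 [ 0.     1.    -0.019]
 [-1.     0.    -0.   ]]
```

View pics/w21.png

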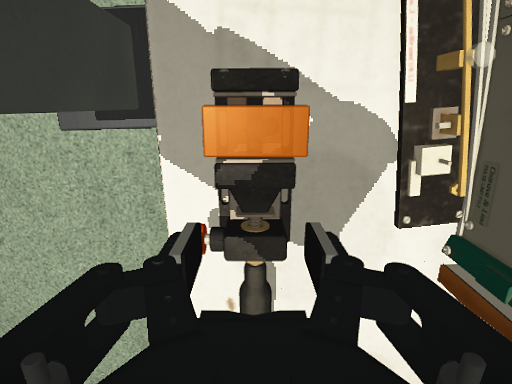

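The jaw's rear is centred between the fingers (column 254). I'll shift slightly and descend.

```bash
python3 -m inch '[{"fingers":0.3,"delta_pos":[2.5,-0.2,0.1],"twist":[0,0,0]},{"fingers":0.3,"delta_pos":[2.5,0,0],"twist":[0,0,0]},{"fingers":0.3,"delta_pos":[1.5,0,0],"twist":[0,0,0]},{"fingers":0.3,"delta_pos":[0.6,0,0],"twist":[0,0,0]},{"fingers":0.3,"delta_pos":[0,0,0],"twist":[0,0,0]}]'
python3 -m inch '[{"fingers":0.3,"delta_pos":[0,0,0],"twist":[0,0,0]},{"fingers":-1,"delta_pos":[0,0,0],"twist":[0,0,0]},{"fingers":-1,"delta_pos":[0,0,0],"twist":[0,0,0]},{"fingers":-1,"delta_pos":[0,0,0],"twist":[0,0,0]}]'
python3 -c "from h import *;s,r=st();grab('wrist','w22')"
```

```text
time: 30.0
tool_pos: [0.4629, -0.1958, 0.0272]
tool_rot: [0.707, 0.007, 0.707, -0.007]
contact_force: [0.4, 0.1, -0.7]
gripper_width: 0.651
time: 30.5
tool_pos: [0.4631, -0.1957, 0.0279]
tool_rot: [0.707, 0.007, 0.707, -0.007]
contact_force: [-1.7, 1.4, 5.1]
gripper_width: 0.381
t 30.5 p [ 0.4631 -0.1957  0.0279] F [-1.7  1.4  5.1] w 0.381 q [-0.548 -0.016  2.047  0.     1.109 -0.529]
[[ 0.001  0.019  1.   ]
 [ 0.     1.    -0.019]
 [-1.     0.     0.001]]
```

View pics/w22.png

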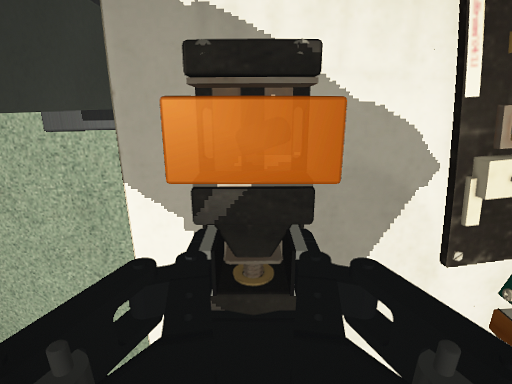

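The fingers have pinched the rear part at width 0.38. Sliding the jaw forward in small steps.

```bash
python3 -m inch '[{"fingers":-1,"delta_pos":[0,0.2,0],"twist":[0,0,0]},{"fingers":-1,"delta_pos":[0,0.3,0],"twist":[0,0,0]},{"fingers":-1,"delta_pos":[0,0.3,0],"twist":[0,0,0]},{"fingers":-1,"delta_pos":[0,0,0],"twist":[0,0,0]}]'
python3 -c "from h import *;s,r=st();grab('wrist','w23')"
```

```text
time: 31.05
tool_pos: [0.4632, -0.1893, 0.028]
tool_rot: [0.707, 0.005, 0.707, -0.008]
contact_force: [-2.7, -4.6, 4.2]
gripper_width: 0.373
t 31.05 p [ 0.4632 -0.1893  0.028 ] F [-2.7 -4.6  4.2] w 0.373 q [-0.535 -0.023  2.054 -0.003  1.107 -0.515]
[[ 0.001  0.019  1.   ]
 [-0.004  1.    -0.019]
 [-1.    -0.004  0.001]]
```

View pics/w23.png

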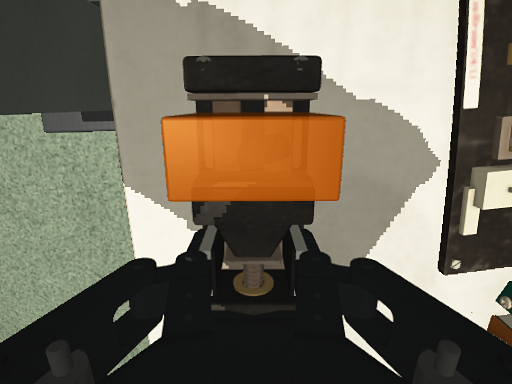

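```bash
python3 -m inch '[{"fingers":-1,"delta_pos":[0,0.2,0],"twist":[0,0,0]},{"fingers":-1,"delta_pos":[0,0.2,0],"twist":[0,0,0]},{"fingers":-1,"delta_pos":[0,0,0],"twist":[0,0,0]}]'
python3 -m inch '[{"fingers":-1,"delta_pos":[0,0.2,0],"twist":[0,0,0]},{"fingers":-1,"delta_pos":[0,0,0],"twist":[0,0,0]}]'
python3 -c "from h import *;s,r=st();grab('wrist','w24')"
```

```text
time: 31.48
tool_pos: [0.4633, -0.1856, 0.028]
tool_rot: [0.707, 0.005, 0.707, -0.008]
contact_force: [-3.5, -6.1, 3.5]
gripper_width: 0.376
time: 31.72
tool_pos: [0.4633, -0.1837, 0.028]
tool_rot: [0.707, 0.005, 0.707, -0.008]
contact_force: [-2.3, -6.2, 3.7]
gripper_width: 0.377
t 31.725 p [ 0.4633 -0.1837  0.028 ] F [-2.3 -6.2  3.7] w 0.377 q [-0.525 -0.028  2.059 -0.004  1.107 -0.504]
[[ 0.001  0.019  1.   ]
 [-0.005  1.    -0.019]
 [-1.    -0.005  0.001]]
```

View pics/w24.png

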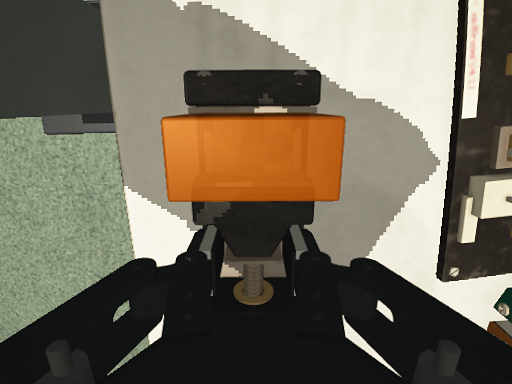

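```bash
python3 -m inch '[{"fingers":-1,"delta_pos":[0,0.1,0],"twist":[0,0,0]},{"fingers":-1,"delta_pos":[0,0,0],"twist":[0,0,0]}]'
python3 -m inch '[{"fingers":-1,"delta_pos":[0,0.1,0],"twist":[0,0,0]},{"fingers":-1,"delta_pos":[0,0,0],"twist":[0,0,0]}]'
python3 -c "from h import *;s,r=st();grab('wrist','w25')"
```

```text
time: 32.02
tool_pos: [0.4633, -0.1835, 0.028]
tool_rot: [0.707, 0.004, 0.707, -0.009]
contact_force: [-1.8, -9.3, 4.1]
gripper_width: 0.378
time: 32.28
tool_pos: [0.4633, -0.1835, 0.0281]
tool_rot: [0.707, 0.003, 0.707, -0.01]
contact_force: [-3.8, -12.6, 1.3]
gripper_width: 0.377
t 32.275 p [ 0.4633 -0.1835  0.0281] F [ -3.8 -12.6   1.3] w 0.377 q [-0.523 -0.029  2.06  -0.008  1.105 -0.501]
[[ 0.001  0.018  1.   ]
 [-0.009  1.    -0.018]
 [-1.    -0.009  0.001]]
```

View pics/w25.png

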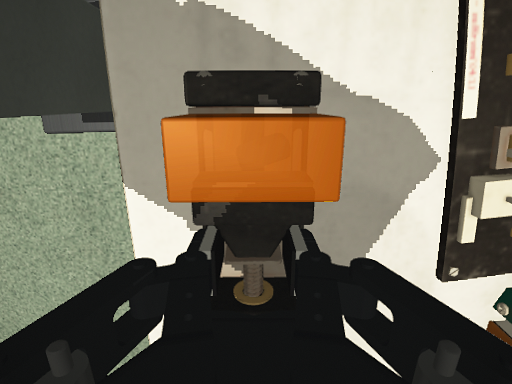

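Travel has stopped after 12.2 mm while the force climbs to 12.6 N, so the block is held against the fixed jaw. Releasing, backing off and checking.

```bash
python3 -m inch '[{"fingers":-1,"delta_pos":[0,-0.15,0],"twist":[0,0,0]},{"fingers":0.3,"delta_pos":[0,0,0],"twist":[0,0,0]},{"fingers":0.3,"delta_pos":[0,0,0],"twist":[0,0,0]},{"fingers":0.3,"delta_pos":[-1,0,0],"twist":[0,0,0]},{"fingers":0.3,"delta_pos":[-4,0,0],"twist":[0,0,0]}]'
python3 -m inch '[{"fingers":0.3,"delta_pos":[-6,0,0],"twist":[0,0,0]},{"fingers":0.3,"delta_pos":[-6,0,0],"twist":[0,0,0]},{"fingers":0.3,"delta_pos":[-4,0,0],"twist":[0,0,0]},{"fingers":0.3,"delta_pos":[0,0,0],"twist":[0,0,0]},{"fingers":0.3,"delta_pos":[0,0,0],"twist":[0,0,0]}]'
python3 - <<'E'
from h import *
st();f=grab('wrist','w26');P=cloud(f).reshape(-1,3); im=f['pixels'].reshape(-1,3).astype(int)
m=(P[:,2]>.068)&(P[:,2]<.085)&(im[:,2]-im[:,0]>50)
r=cv2.minAreaRect(P[m][:,:2].astype(np.float32)); print('block',r,np.median(P[m][:,2]),np.percentile(P[m][:,2],[5,95]))
v=(abs(P[:,0]-.46)<.05)&(P[:,2]>.042)&(P[:,2]<.052)
a=v&(P[:,1]<-.10-.0)&(P[:,1]>-.122); print('fixed y',np.percentile(P[a][:,1],[2,98]))
b=v&(P[:,1]<-.14)&(P[:,1]>-.175); print('moving y',np.percentile(P[b][:,1],[2,98]))
c=(np.hypot(P[:,0]-.468,P[:,1]-.12)<.06)&(P[:,2]>.03)&(P[:,2]<.06); print('closure top z',c.sum(),np.percentile(P[c][:,2],[5,50,95]) if c.any() else '')
grab('scene','sc6'); grab('side','s6')
for t in['scene','side']:
    W=cloud(load('sc6' if t=='scene' else 's6')); 
f=load('sc6'); cv2.imwrite('pics/c7.png',cv2.resize(f['pixels'][140:310,160:350],None,fx=3.4,fy=3.4,interpolation=cv2.INTER_CUBIC))
E
```

```text
time: 32.95
tool_pos: [0.4606, -0.1795, 0.0747]
tool_rot: [0.705, 0.008, 0.709, -0.005]
contact_force: [1.0, -0.5, -0.9]
gripper_width: 0.647
time: 33.58
tool_pos: [0.4624, -0.1805, 0.236]
tool_rot: [0.707, 0.007, 0.707, -0.006]
contact_force: [-0.0, 1.6, -1.8]
gripper_width: 0.651
t 33.575 p [ 0.4624 -0.1805  0.236 ] F [-0.   1.6 -1.8] w 0.651 q [-0.523 -0.265  1.899  0.     1.509 -0.504]
[[-0.001  0.019  1.   ]
 [ 0.001  1.    -0.019]
 [-1.     0.001 -0.001]]
block ((0.550366222858429, -0.19290073215961456), (0.05733092874288559, 0.27441322803497314), 55.252601623535156) 0.07490796417321177 [0.07348955 0.07639633]
fixed y [-0.11827949 -0.10124172]
moving y [-0.17400912 -0.15226992]
closure top z 0
```

View pics/w26.png

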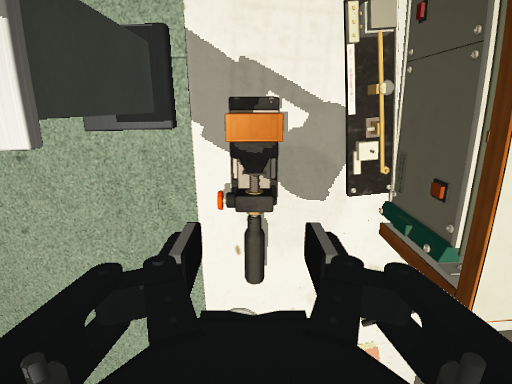

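View pics/c7.png

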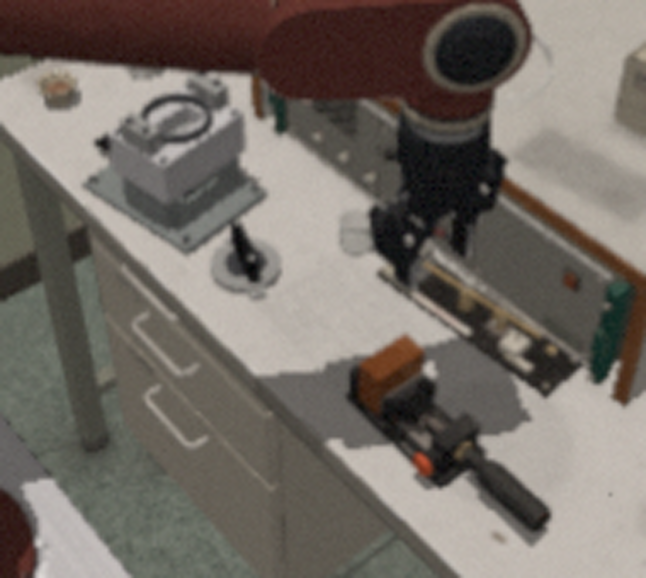

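Run:
```python
from h import *
f=load('w26');P=cloud(f).reshape(-1,3); im=f['pixels'].reshape(-1,3).astype(int)
m=(P[:,2]>.068)&(P[:,2]<.085)&(im[:,2]-im[:,0]>50)&(np.hypot(P[:,0]-.464,P[:,1]+.135)<.06)
q=P[m]; r=cv2.minAreaRect(q[:,:2].astype(np.float32)); print('block',r)
A=np.c_[q[:,:2],np.ones(len(q))]; print('tilt',np.linalg.lstsq(A,q[:,2],rcond=None)[0][:2])
f=load('sc6'); P=cloud(f).reshape(-1,3)
c=(np.hypot(P[:,0]-.468,P[:,1]-.12)<.06)&(P[:,2]>.03)&(P[:,2]<.07); print('closure bar',c.sum(),P[c].mean(0),np.percentile(P[c][:,2],[50,95]))
st()
```

```text
block ((0.46452435851097107, -0.13334734737873077), (0.029538996517658234, 0.06173277273774147), 88.91796112060547)
tilt [ 0.0018539  -0.00215255]
closure bar 72 [0.46662339 0.11361171 0.04389972] [0.04593996 0.05070545]
t 33.725 p [ 0.4619 -0.1804  0.2344] F [1.6 0.1 0.5] w 0.653 q [-0.523 -0.263  1.9    0.     1.509 -0.504]
[[-0.003  0.019  1.   ]
 [ 0.002  1.    -0.019]
 [-1.     0.002 -0.003]]
```

Run:
```python
from h import *
for t in ['w20','w26']:
    P=cloud(load(t)).reshape(-1,3)
    k=(P[:,2]>.042)&(P[:,2]<.05)&(abs(P[:,1]+.18)<.035)&((abs(P[:,0]-.440)<.003)|(abs(P[:,0]-.488)<.003)); k2=(P[:,2]>.036)&(P[:,2]<.05)&(P[:,1]<-.17)&(P[:,1]>-.211)&(abs(P[:,0]-.463)<.008)
    print(t,np.percentile(P[k][:,1],[2,5,10]),np.percentile(P[k2][:,1],[1,3,10]))
```

```text
w20 [-0.18172879 -0.18093536 -0.17983894] [-0.21039069 -0.20880397 -0.20310152]
w26 [-0.16989032 -0.16924583 -0.16827059] [-0.21031252 -0.20942372 -0.20472862]
```

The jaw's shoulder moved 11.8 mm forward and stayed there, which puts the opening at about 30 mm. The block centre is 15.3 mm from the fixed face. Handing in.

```bash
python3 -c "
from plant import manip
print(manip.job_done())"
```

```text
the job is handed in; nothing more can be done
None
```

The block is clamped upright in the vice and the job is handed in at about 34 s on the robot's clock. The hand-in reports no verdict.

**What I did**
- **Closure:** I pushed it in about 7 mm at 9–10 N, turned it about 60° anticlockwise and lifted it off. It now stands on the bench near (0.468, 0.12).
- **Ejector and block:** I pressed the lever to its stop; the block top measured 0.1556 m. I gripped the block by its long sides and stood it on the bench. Then I took it by its ends and stood it on the vice rails.
- **Vice:** I slid the moving jaw up until it stopped and the push force rose to 12.6 N.

**Last checks**
- **Block position:** its centre is about 15.3 mm from the fixed-jaw face and within about 1 mm of the jaws' middle.
- **Block alignment:** it is within about 0.5° of the jaws. Its top slopes by about 0.002, so it is upright.
- **Jaw opening:** the moving jaw advanced 11.8 mm by camera and 12.2 mm by the arm. That leaves an opening of about 30–31 mm, worked out from the starting gap rather than seen directly, because the block hides the jaw face.
- **One disagreement:** I measured the starting gap as 42.7–43.3 mm, slightly over the stated 39–42 mm. That is within the 2 mm camera calibration error.
- **Closure:** its bar top measured 46 mm high at its middle value, which fits it lying flat.
- **Bystanders:** I did not re-measure them at the end. Nothing touched them as far as the pictures show.

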